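# Close up a box frame on the drawing board

## Robot

A 6-joint arm with a two-finger parallel gripper is mounted at the origin on the work surface. World frame = base frame: x ahead of the robot, y to its left, z up, the work surface at z = 0. Lengths are in m, angles in rad, forces in N, time in s.
With the tool pointing down it reaches from about 0.35 to 0.8 m from the base axis. Payload 7.3 kg.
Tool frame: the origin (TCP) lies at the very end of the fingers, on their centre line; the grasp point (between the pads) lies behind it (manip.grasp_offset is the z of the grasp point in the tool frame, in m); z points along the fingers, y is the line along which they close (so a half turn about z gives the same grasp; the last joint's range is limited). The gripper opens to 85 mm and grips with 20 to 120 N. Pads are 22 mm wide; open, the fingers measure 114 mm over their backs; the gripper's body (76 mm by 85 mm) begins 54 mm behind the grasp point. The pads swing forward as they close: fully open they stand 13 mm farther back than shut.
Start: joints at [-1.289, 0.342, 1.524, -0, 1.275, -0.146], TCP at [0.218, -0.478, 0.231] pointing down, gripper open.
Joint ranges: [-2.53, 2.53], [-0.77, 2.02], [0.04, 2.7], [-1, 4.14], [0.28, 2.66], [-3.11, 3.11]. Speed limits (rad/s): [2.57, 2.57, 3.14, 3.14, 3.14, 3.14].

## Interface

Orientations are given as a unit quaternion [w, x, y, z].
In Python, from cell import manip gives the robot as it stands. The module is installed in compiled form; this text tells all that it offers.
- The arm moves only by the tool arm_command, never from a script. Its arguments are lists of equal length, an entry for each row: "dr": the turn, a rotation vector about the tool's x, y, z in units of 2 rad (1.0 is 2 rad), a list of three; "xyz": the shift along the tool's x, y, z in units of 40 cm (1.0 is 40 cm), a list of three; "jaw": the gripper's target within -1 to 1 (shut at 1, half-way at 0, fully open at -1). In form: {"dr": [[wx, wy, wz], ...], "xyz": [[x, y, z], ...], "jaw": [jaw, ...]}. A call has 1 to 5 rows; each row is the pose to reach, as a shift and turn from the pose commanded when the call began, along the tool's axes at that moment; what a row does not reach only later rows make up. A row lasts 1/10 s, in which the tool goes at most 50 mm and 8.59 degrees, less where a joint would pass 70% of its speed; a pose out of reach is approached as far as the arm can. A call with a number of a shift or a turn outside -1 to 1 is refused whole. A call with a gripper value outside its range is refused whole. The fingers move at their own pace and stop on an object; "force" is the grip in N (left out, the last holds). Time passes only in rows, so rows that repeat a pose let the fingers close. It gives the time, the measured TCP pose, the force, the opening and the grip force at its end, in the units of the state.
- manip.observe(): the state, without advancing time (a new reading comes with each control period).
- manip.capture(name): name is "scene" or "side" or "wrist"; returns a dict with "color" (420x560x3 uint8, blue, green, red), "fovy" (degrees; the focal length in pixels is half the picture's height over the tangent of half this angle, whatever the lens; pixels are square), "cx", "cy" (the principal point, pixels), "extrinsics" (4x4, takes a point from camera to world coordinates). Camera axes: x right, y down, z forward; pixel columns grow to the right and rows downward; lengths in m; the calibration is good to about 2 mm. A picture is of the moment at which its call begins. There is no depth.
- manip.finish_job(): hands the job in; it is judged then, once.
The state is a dict: "clock": time; "joint_pos": joint angles; "qvel": joint speeds; "joint_torque": joint torques, N m; "eef_pos": TCP position; "ee_rot": TCP orientation; "force": force on the tool from outside, world axes, zero at the start; "wrist_torque": the same for the moment, N m; "grip_width": finger opening in m; "gripper_force": force on a finger pad.
Only numpy, scipy, OpenCV 4.12 (cv2) and the standard library are available. Lean on these libraries where they do the work, as an engineer would, in place of code of your own. Each camera call takes 0.05 s, during which the arm holds its last target. There are 200 camera calls.

## Task

Frame the small drawing: the box frame lies face down on the sloping drawing board with its glass already in. Put in the open spacer first, then the drawing as it lies (face down), then the backing board with its hanger plate outwards, each fully home and flat, and swing both turn-buttons square across the backing so that nothing can fall out. Leave the ink jar, the dropper bottle, the mug and the marker case where they stand.

Things in the scene. Friction and masses are not known exactly. Their poses are not given: they have to be found in the camera images.
- easel: Table-top drawing board of pale plywood on a low stand, fixed to the desk; origin on the desk under the middle of its low edge, which is towards the robot; its x points up-slope (level), z up. It stands turned 0.35 to 0.75 rad to the left. The board slopes at 25 degrees, is 250 mm wide and 235 mm long; its surface is 26 mm above the desk at the low edge, 125 mm at the top; a ledge 12 mm high runs along the low edge.
- frame: Dark wooden box frame, 135 mm (x) by 109 mm (y), 30 mm thick (z), face down on the board against the ledge, fixed there. Origin in the middle of its underside. x up the slope along the long side, y along the short side, z out of the back (25 degrees from vertical, leaning to the robot). Members are 22 mm wide.
- frame_mouth (a point): Centre of the opening in the frame's back, in the plane of the back face, which faces up; axes as frame, z straight out of the opening. The opening is 91 mm (x) by 65 mm (y), square-edged, 22 mm deep to the glass. The three loose parts fill the 22 mm exactly: with all home the backing is flush with the frame's back.
- spacer_center (a point): Centre (half-way up) of the spacer: an open rectangle of pale wood, 88 mm (its x) by 62 mm (its y) outside, walls 7 mm wide, 10 mm thick (its z), about 18 g. Starts flat on the desk.
- drawing_center (a point): Centre of the drawing's panel: a plain grey board without fittings, 88 mm (x) by 62 mm (y) by 6 mm thick (z), about 28 g; the drawing is on its underside and it starts face down, flat on the desk.
- backing_center (a point): Centre of the backing board: a board 88 mm (x) by 62 mm (y) by 6 mm thick (z), about 32 g, with a small flat steel hanger plate (14 by 36 mm, 1.5 mm proud, for looks: it stops nothing) in the middle of its outer face, which is up at the start. Starts flat on the desk.
- upper_button (a joint): Angle (rad) of the steel turn-button at the frame's upper end. At 0 its wing lies along the end member, pointing along the frame's +y; at 1.57 it points straight down the slope over the opening (-x); anticlockwise, seen from above the frame, raises it. Travel -1.3 to 1.95; starts open, -0.9 to 0.05; stays where it is left (friction 0.04 N m).
- lower_button (a joint): Angle (rad) of the like turn-button at the frame's lower end. At 0 its wing points along the frame's -y; at 1.57 straight up the slope over the opening (+x); anticlockwise raises it. Same travel, start range and friction.
- upper_button_pivot (a point): Screw of the upper turn-button, in the plane of the frame's back, on the middle of the upper end member, 56.5 mm up the slope (+x) from the centre of the opening. Axes as frame.
- lower_button_pivot (a point): Screw of the lower turn-button, in the plane of the frame's back, 56.5 mm down the slope (-x) from the centre of the opening. Axes as frame.
- upper_button_grip (a point): Middle of the upper button's raised thumb bar, 15 mm from the screw, 12 mm above the frame's back. The bar is 8 mm thick, 20 mm long along the wing, its top 18 mm above the frame's back. Under it the flat wing, 12 mm wide, 4 mm thick, reaches 26 mm from the screw and sweeps 2 mm above the frame's back: it passes over the backing only if that is home.
- lower_button_grip (a point): Middle of the lower button's thumb bar; the same shape.
- ink_jar: Capped glass ink jar, 52 mm across, 72 mm high, origin under its middle. Leave alone.
- mug: Mug, 80 mm across without its handle, 88 mm high, origin under its middle. Leave alone.
- dropper_bottle: Small amber dropper bottle, 34 mm across, 106 mm high, origin under its middle. Leave alone.
- marker_case: White marker case, 60 by 85 mm, 141 mm high with the markers, origin under its middle. Leave alone.
Things that resemble listed ones, but are neither listed nor needed, are in the scene too. Several things look just like the part that bears drawing_center: the one meant starts nearest to the robot's base.

How it is judged:
At the end, for the whole second after the job is handed in: Spacer on the glass, drawing on the spacer and backing on the drawing, face down and hanger outwards, each within 2 mm of its full depth, within 4 mm of the middle and flat in the frame within 0.06 rad, at rest; both turn-buttons within 0.3 rad of square across the backing (z of spacer_center in the frame of frame_mouth between -0.019 and -0.015 m and x of spacer_center in the frame of frame_mouth between -0.004 and 0.004 m and y of spacer_center in the frame of frame_mouth between -0.004 and 0.004 m and angle between the z axis of each of spacer_center, drawing_center, backing_center and the z axis of frame_mouth, either way round below 0.06 rad and linear speed of each of spacer, drawing, backing below 0.02 m/s and z of drawing_center in the frame of frame_mouth between -0.011 and -0.007 m and x of drawing_center in the frame of frame_mouth between -0.004 and 0.004 m and y of drawing_center in the frame of frame_mouth between -0.004 and 0.004 m and z of backing_center in the frame of frame_mouth between -0.005 and -0.001 m and x of backing_center in the frame of frame_mouth between -0.004 and 0.004 m and y of backing_center in the frame of frame_mouth between -0.004 and 0.004 m and angle between each of backing_center, drawing_center's own z axis and vertical below 0.8 rad and value of joint upper_button between 1.27 and 1.87 rad and value of joint lower_button between 1.27 and 1.87 rad); the robot touches nothing.
It fails at once if the ink jar is shifted more than 30 mm or tipped over (distance of ink_jar from where it was at the start of the episode above 0.03 m or angle between ink_jar's own z axis and vertical above 0.3 rad).
It fails at once if the mug is shifted more than 30 mm or tipped over (distance of mug from where it was at the start of the episode above 0.03 m or angle between mug's own z axis and vertical above 0.3 rad).
It fails at once if the dropper bottle is shifted more than 30 mm or tipped over (distance of dropper_bottle from where it was at the start of the episode above 0.03 m or angle between dropper_bottle's own z axis and vertical above 0.3 rad).
It fails at once if the marker case is shifted more than 30 mm or tipped over (distance of marker_case from where it was at the start of the episode above 0.03 m or angle between marker_case's own z axis and vertical above 0.3 rad).
It also fails if it takes over 72 s, if anything falls off the work surface, if the arm or the gripper's body presses on something with over 40 N, if the wrist force passes 120 N, or if a joint passes its speed limit or range.

## Working session

There is one attempt and no reset: what is moved stays moved. The work goes in short steps, Python scripts to look and compute and a tool call to move; the robot and the scene stay as the last step left them, time stands still between calls to the robot, and variables do not carry over. Pictures are saved under pics/ and viewed, at most 10 in all, crops included, and the job is handed in when it is done.

Besides the shell and the picture viewer there is one more tool, called as name(argument=value, ...) on one line, values as JSON. arm_command: Moves the arm, as the interface text tells. Shifts and turns lie within -1 to 1; 1 stands for 40 cm of shift or 2 rad of turn. Its arguments: {"type":"object","properties":{"dr":{"type":"array"},"xyz":{"type":"array"},"jaw":{"type":"array"},"force":{"type":"number"}},"required":["dr","xyz","jaw"]}

```bash
mkdir -p pics; cat > h.py <<'E'
import numpy as np, cv2
from scipy.spatial.transform import Rotation as R
from cell import manip
def cap(n,f=None):
    c=manip.capture(n)
    if f: cv2.imwrite('pics/'+f,c['color'])
    np.savez('cam_'+n+'.npz',**{k:np.array(v) for k,v in c.items()})
    return c
def ld(n): return dict(np.load('cam_'+n+'.npz'))
def foc(c): return c['color'].shape[0]/2/np.tan(np.radians(float(c['fovy']))/2)
def proj(c,P):
    E=np.array(c['extrinsics']);p=(np.atleast_2d(P)-E[:3,3])@E[:3,:3]
    return p[:,:2]/p[:,2:]*foc(c)+[float(c['cx']),float(c['cy'])]
def ray(c,uv):
    E=np.array(c['extrinsics']);uv=np.atleast_2d(uv)
    d=np.c_[(uv-[float(c['cx']),float(c['cy'])])/foc(c),np.ones(len(uv))]@E[:3,:3].T
    return E[:3,3],d
def onz(c,uv,z):
    o,d=ray(c,uv);return o+d*((z-o[2])/d[:,2])[:,None]
def tool():
    s=manip.observe();q=np.array(s['ee_rot']);return np.array(s['eef_pos']),R.from_quat(q[[1,2,3,0]])
E
python3 - <<'E'
from h import *
for n in('scene','side','wrist'):
    c=cap(n,n+'0.png');print(n,c['fovy'],c['cx'],c['cy'],np.round(c['extrinsics'],3).tolist())
s=manip.observe();print(s,manip.grasp_offset)
a=[cv2.imread(f'pics/{n}0.png') for n in('scene','side')]
cv2.imwrite('pics/s.png',cv2.resize(a[0],(800,600)))
cv2.imwrite('pics/d.png',cv2.resize(a[1],(800,600)))
E
```

```text
scene 53.54051544530326 274.399556459606 209.54758314194711 [[0.682, 0.429, -0.592, 1.183], [0.731, -0.402, 0.551, -0.769], [-0.001, -0.809, -0.588, 0.781], [0.0, 0.0, 0.0, 1.0]]
side 46.651506816455296 279.5426559603556 217.00761007581124 [[-0.884, -0.272, 0.381, 0.066], [-0.468, 0.534, -0.704, 0.742], [-0.013, -0.8, -0.599, 0.847], [0.0, 0.0, 0.0, 1.0]]
wrist 59.31850040493093 282.36521469528725 214.5318641831282 [[0.416, -0.873, -0.254, 0.281], [-0.91, -0.399, -0.115, -0.449], [-0.001, 0.279, -0.96, 0.373], [0.0, 0.0, 0.0, 1.0]]
{'clock': 0.15, 'joint_pos': array([-1.28900026e+00,  3.42552566e-01,  1.52477334e+00, -5.44008592e-06,
        1.27541611e+00, -1.46006890e-01]), 'qvel': array([ 0.00042083, -0.00068768, -0.00295627,  0.00044852, -0.00084409,
       -0.00062979]), 'joint_torque': array([ 8.55087710e-04, -4.33908999e+01, -2.46145552e+01, -2.01870553e-04,
        5.74434220e-03, -1.27532212e-05]), 'eef_pos': array([ 0.21774089, -0.47739376,  0.23079933]), 'ee_rot': array([-5.73181331e-04,  9.77209841e-01,  2.12274811e-01, -4.15836132e-05]), 'force': array([ 0.10299679, -0.65329652, -0.04551961]), 'wrist_torque': array([-0.02386605,  0.06810747,  0.01218262]), 'gripper_force': 0.0, 'grip_width': 0.0854092065021312} -0.0187
```

View pics/s.png

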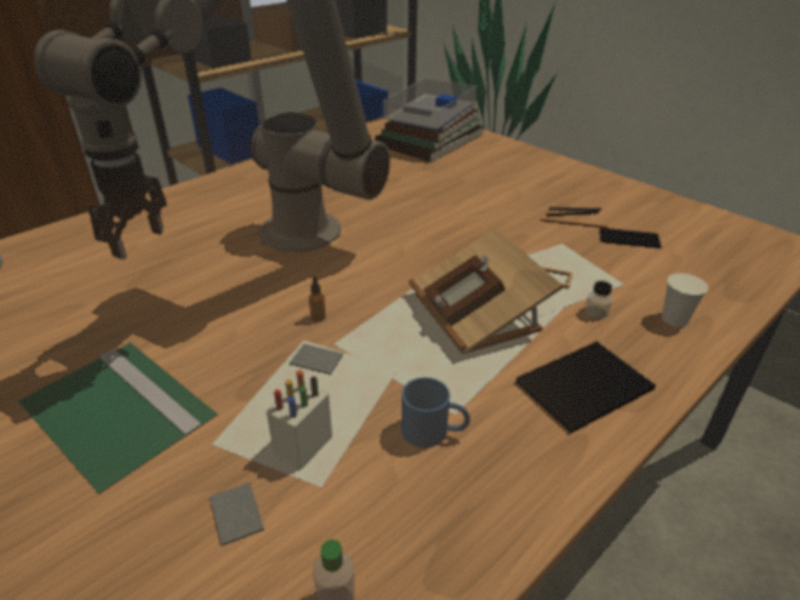

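View pics/d.png

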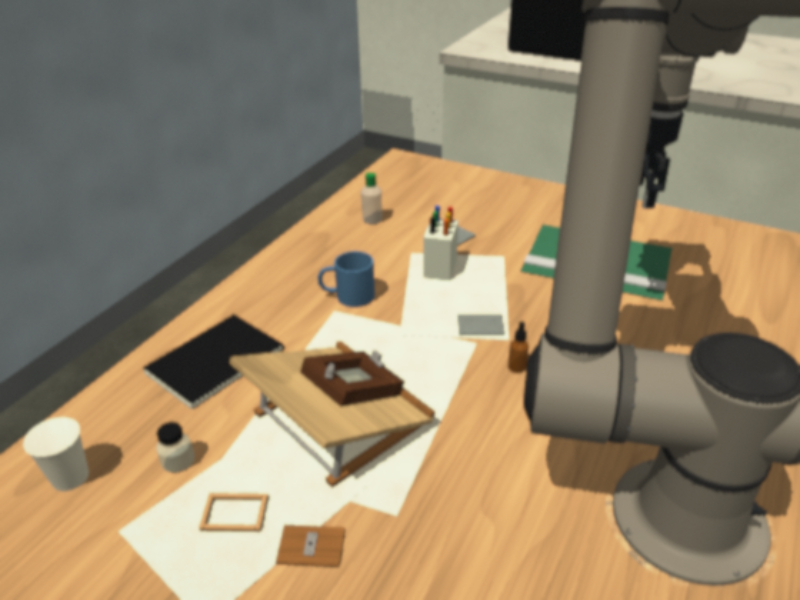

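The side view (800-px scale) shows the spacer at (235,512), the backing with its hanger at (311,546), and the frame at (352,377) on the board. The drawing could be the grey panel on the paper at side (481,325)/scene (317,357), or the far one behind the marker case at scene (237,512)/side (464,236). Nearest the base should be the one on the paper. I'll check this and measure with a close crop.

```bash
python3 - <<'E'
from h import *
s=ld('side');c=ld('scene')
print('draw side',onz(s,np.array([[481,325]])*.7,.006),'scene',onz(c,np.array([[317,357]])*.7,.006),'far',onz(c,np.array([[237,512]])*.7,.006))
print('sp',onz(s,np.array([[235,512]])*.7,.01),'back',onz(s,np.array([[311,546]])*.7,.006))
print('mug,ink,drop,case',onz(c,np.array([[427,435],[598,312],[317,315],[300,450]])*.7,0))
def crop(im,x,y,w,h,k):return cv2.resize(im[y:y+h,x:x+w],None,fx=k,fy=k,interpolation=cv2.INTER_CUBIC)
S=s['color'];C=c['color']
o=np.zeros((600,800,3),np.uint8)
o[:300,:400]=crop(S,200,235,80,60,5)
o[:300,400:]=crop(C,280,160,100,75,4)
o[300:,:400]=crop(S,135,335,120,70,4)[:300,:400] if 0 else cv2.copyMakeBorder(crop(S,135,335,100,75,4),0,0,0,0,0)
o[300:,400:]=crop(S,185,345,80,60,5)
cv2.imwrite('pics/m.png',o)
E
```

```text
draw side [[ 0.43622763 -0.27509908  0.006     ]] scene [[ 0.44321123 -0.27992519  0.006     ]] far [[ 0.638728   -0.57682376  0.006     ]]
sp [[0.58276217 0.29940098 0.01      ]] back [[0.45475769 0.29379276 0.006     ]]
mug,ink,drop,case [[ 0.72460103 -0.26058278  0.        ]
 [ 0.73672224  0.25769103  0.        ]
 [ 0.32866244 -0.19353363  0.        ]
 [ 0.60336053 -0.43723832  0.        ]]
```

View pics/m.png

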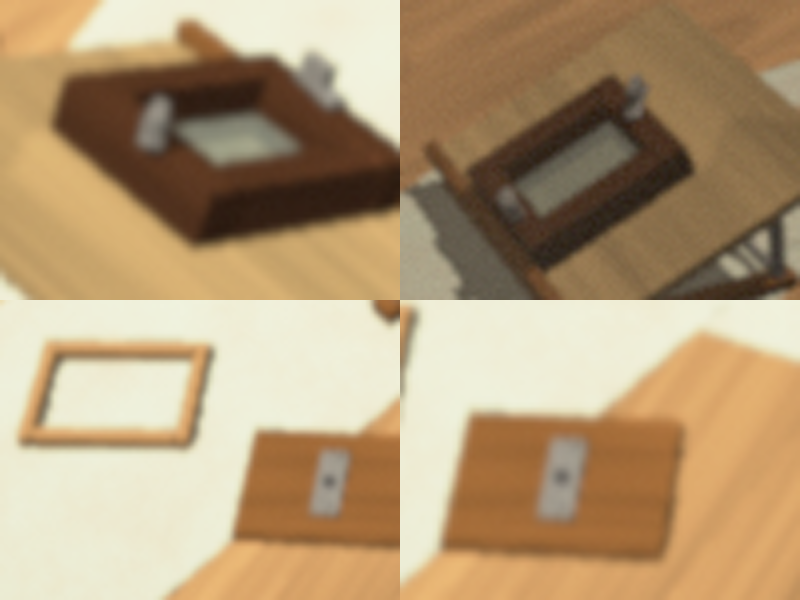

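The crop shows the frame, with glass visible and buttons at crop (155,120) (upper) and (318,75) (lower), plus the spacer ring and the backing with its plate up. The drawing is the grey panel on the paper: 0.52 m from base, against 0.86 m for the other. Next, a rough fit of the frame and the part yaws.

```bash
cat >> h.py <<'E'
from scipy.optimize import least_squares
def Rf(y): return (R.from_euler('z',y)*R.from_euler('y',-np.radians(25))).as_matrix()
def fr(p,L): return np.array(p[:3])+np.atleast_2d(L)@Rf(p[3]).T   # frame_mouth local -> world
def rect(c,uv,z):
    P=onz(c,uv,z); m=P.mean(0); e=[P[(i+1)%4]-P[i] for i in range(4)]
    L=[np.linalg.norm(v) for v in e]; i=0 if L[0]+L[2]>L[1]+L[3] else 1
    d=e[i]-e[i+2]; return m,np.arctan2(d[1],d[0])%np.pi,np.round(L,4)
def dirs(w): 
    p,r=tool(); return r.as_matrix().T@np.asarray(w)
E
python3 - <<'E'
from h import *
s=ld('side');c=ld('scene')
u=lambda a,off,k,o:(np.array(a,float)-off)/k+o
a=u([[472,413],[683,423],[660,555],[443,548]],[400,300],5,[185,345]);print('back',rect(s,a,.006))
a=u([[47,343],[212,347],[190,443],[20,440]],[0,300],4,[135,335]);print('spacer',rect(s,a,.01))
a=np.array([[459,316],[501,316],[504,333],[461,333]])*.7;print('draw',rect(s,a,.006))
a=np.array([[302,342],[345,350],[333,374],[290,366]])*.7;print('draw',rect(c,a,.006))
x,y=.0675,.0545
L=np.array([[x,-y,0],[x,y,0],[-x,-y,0],[-x,y,0]])
sp=u([[72,78],[208,190],[270,58],[402,150]],[0,0],5,[200,235])
L2=L[[3,1,0]]; cp=u([[472,172],[612,78],[690,165]],[400,0],4,[280,160])
f=lambda p:np.r_[(proj(s,fr(p,L))-sp).ravel(),(proj(c,fr(p,L2))-cp).ravel()]
r=least_squares(f,[.5,0,.08,.55]);print(r.x,np.round(r.fun,1))
E
```

```text
back (array([0.45512412, 0.2924693 , 0.006     ]), np.float64(0.4326790535045988), array([0.0869, 0.0603, 0.0848, 0.062 ]))
spacer (array([0.58363063, 0.29879471, 0.01      ]), np.float64(0.45247261725519206), array([0.0886, 0.0598, 0.0869, 0.0607]))
draw (array([ 0.43662582, -0.27715927,  0.006     ]), np.float64(0.47088145434584394), array([0.0834, 0.054 , 0.0827, 0.0541]))
draw (array([ 0.44541971, -0.28045612,  0.006     ]), np.float64(0.553469123887625), array([0.0917, 0.0714, 0.0873, 0.0728]))
[0.54621604 0.01901996 0.07927726 1.21618914] [-2.7 -1.  -1.1  0.5 -0.6 -1.2  1.7  2.  -2.3  1.6 -0.3  0.8 -1.  -2.2]
```

```bash
python3 - <<'E'
from h import *
s=ld('side');c=ld('scene')
print(onz(c,np.array([[410,283],[468,348]])*.7,.03),onz(c,np.array([[495,230],[563,283]])*.7,.125))
print(onz(s,np.array([[345,345],[435,415]])*.7,.03),onz(s,np.array([[232,360],[325,443]])*.7,.125))
x,y=.0675,.0545
for yaw in(.35,.55,.75,1.2): print(yaw,np.round(proj(s,fr([.546,.019,.08,yaw],[[x,-y,0],[x,y,0],[-x,-y,0],[-x,y,0]])).ravel()))
E
```

```text
[[ 0.40955459  0.00714161  0.03      ]
 [ 0.64446508 -0.06648011  0.03      ]] [[0.48780214 0.19397615 0.125     ]
 [0.71127195 0.1264192  0.125     ]]
[[ 0.625196   -0.07755927  0.03      ]
 [ 0.40083963  0.00818371  0.03      ]] [[0.70083135 0.13124971 0.125     ]
 [0.47390016 0.21142525 0.125     ]]
0.35 [226. 233. 216. 263. 277. 254. 270. 285.]
0.55 [221. 236. 220. 266. 272. 251. 275. 282.]
0.75 [217. 239. 225. 269. 267. 248. 279. 278.]
1.2 [212. 249. 240. 273. 254. 245. 282. 267.]
```

```bash
cat >> h.py <<'E'
def Rd(th): c,s=np.cos(th),np.sin(th); return np.array([[c,s,0],[s,-c,0],[0,0,-1.]])
def Rt(y): M=Rf(y); return np.c_[M[:,0],-M[:,1],-M[:,2]]
def go(*wps):
    p,r=tool(); M=r.as_matrix()
    for q,N in wps:
        N=M if N is None else N
        d=M.T@(np.array(q)-p); w=R.from_matrix(M.T@N).as_rotvec()
        n=max(np.linalg.norm(d)/.05,np.degrees(np.linalg.norm(w))/8.59)
        print('dr',np.round(w/2,4).tolist(),'xyz',np.round(d/.4,4).tolist(),'rows>=%.1f'%n)
        p,M=np.array(q),N
E
python3 - <<'E'
from h import *
F=[.546,.019,.079,1.216]; M=Rt(1.216)
t=fr(F,[[0,0,.14]])[0];print(t)
p,r=tool()
go((p+(t-p)*.4,None),(p+(t-p)*.75,R.from_matrix(Rd(.8)).as_matrix()),(t,M))
E
```

```text
[ 0.52544557 -0.0364815   0.20588309]
dr [0.0, 0.0, 0.0] xyz [0.4629, -0.2735, 0.0253] rows>=4.3
dr [-0.0005, -0.0002, -0.1861] xyz [0.405, -0.2393, 0.0221] rows>=3.8
dr [0.0454, 0.215, -0.2047] xyz [0.3317, -0.054, 0.0156] rows>=4.0
```

arm_command(dr=[[0,0,0],[0,0,0],[0,0,0],[0,0,0],[0,0,0]], xyz=[[0.463,-0.2735,0.025],[0.463,-0.2735,0.025],[0.463,-0.2735,0.025],[0.463,-0.2735,0.025],[0.463,-0.2735,0.025]], jaw=[-1,-1,-1,-1,-1])

```text
clock: 0.65
eef_pos: [0.3424, -0.2975, 0.221]
ee_rot: [-0.001, 0.977, 0.214, 0.0]
force: [-0.8, -0.8, -0.5]
grip_width: 0.0854
gripper_force: 0.0
```

arm_command(dr=[[0,0,-0.186],[0,0,-0.186],[0,0,-0.186],[0,0,-0.186],[0,0,-0.186]], xyz=[[0.405,-0.239,0.022],[0.405,-0.239,0.022],[0.405,-0.239,0.022],[0.405,-0.239,0.022],[0.405,-0.239,0.022]], jaw=[-1,-1,-1,-1,-1])

```text
clock: 1.15
eef_pos: [0.4503, -0.1434, 0.2121]
ee_rot: [-0.001, 0.92, 0.392, 0.0]
force: [-0.5, -0.4, -0.4]
grip_width: 0.0852
gripper_force: 0.0
```

arm_command(dr=[[0.0454,0.215,-0.2047],[0.0454,0.215,-0.2047],[0.0454,0.215,-0.2047],[0.0454,0.215,-0.2047],[0.0454,0.215,-0.2047]], xyz=[[0.332,-0.054,0.0156],[0.332,-0.054,0.0156],[0.332,-0.054,0.0156],[0.332,-0.054,0.0156],[0.332,-0.054,0.0156]], jaw=[-1,-1,-1,-1,-1])

```text
clock: 1.65
eef_pos: [0.5251, -0.0384, 0.2048]
ee_rot: [-0.125, 0.802, 0.557, 0.177]
force: [-0.8, -1.3, -0.3]
grip_width: 0.0855
gripper_force: 0.0
```

```bash
python3 - <<'E'
from h import *
s=manip.observe();print(s['clock'],s['eef_pos'],np.round(s['joint_pos'],2));p,r=tool();print(r.as_matrix()-Rt(1.216))
c=cap('wrist','w1.png');cv2.imwrite('pics/w1b.png',cv2.resize(c['color'],(800,600),interpolation=cv2.INTER_CUBIC))
E
```

```text
1.65 [ 0.52510217 -0.03839511  0.20481992] [-0.48  0.36  1.66  0.46  1.22 -0.31]
[[ 0.00169657 -0.00037059 -0.00128724]
 [-0.00097804 -0.00099113  0.00122425]
 [ 0.00069774 -0.00229618  0.0003286 ]]
```

View pics/w1b.png

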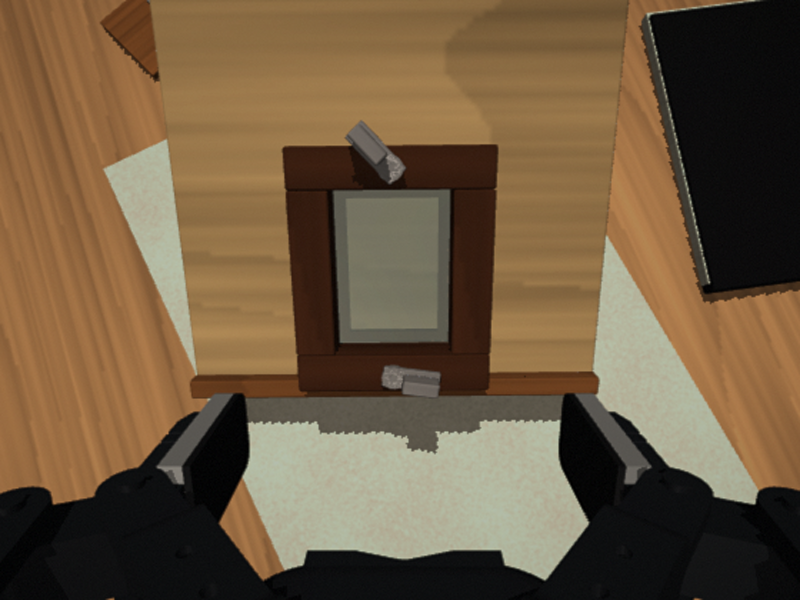

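The wrist view shows the frame nearly square-on. The upper button's pivot is at (390,165) with its wing up-left; the lower's is at (393,378) with its wing to the right. I'll fit the frame pose from the corners.

```bash
python3 - <<'E'
from h import *
c=ld('wrist')
x,y,a,b=.0675,.0545,.0455,.0325
L=np.array([[x,y,0],[x,-y,0],[-x,-y,0],[-x,y,0],[a,b,0],[a,-b,0],[-a,-b,0],[-a,b,0]])
uv=np.array([[283,147],[497,145],[488,390],[299,390],[330,189],[454,189],[450,354],[334,354]])*.7
f=lambda p:(proj(c,fr(p,L))-uv).ravel()
r=least_squares(f,[.546,.019,.079,1.216]);print(r.x.tolist(),np.round(r.fun,1))
F=r.x
# buttons: bar-top tip point at height .018
o,d=ray(c,np.array([[361,140],[421,386],[390,165],[393,378]])*.7)
M=Rf(F[3])
for i,h in zip(range(4),(.012,.012,.004,.004)):
    l0=(o-F[:3])@M; dl=d[i]@M; print(l0+dl*(h-l0[2])/dl[2])
# z check of board
print('z expect', .026+(np.array([.07,.08])*np.sin(np.radians(25)))+.03*np.cos(np.radians(25)))
s=ld('side');cc=ld('scene')
print(proj(s,fr(F,L[:4])).ravel().round(),proj(cc,fr(F,L[:4])).ravel().round())
E
```

```text
[0.540381461321483, 0.023078846927052657, 0.08345339035059231, 1.2186775672287682] [ 0.1 -0.8  0.8  0.  -0.5 -0.5 -0.1 -0.1 -1.1  0.8 -0.2  0.4  0.  -0.1
  0.9  0.1]
[0.06992271 0.01400531 0.012     ]
[-0.05975165 -0.01573595  0.012     ]
[0.05803028 0.00030656 0.004     ]
[-0.05845562 -0.00012851  0.004     ]
z expect [0.08277251 0.08699869]
[242. 274. 213. 250. 254. 246. 284. 267.] [332. 178. 351. 196. 312. 222. 295. 202.]
```

```bash
python3 - <<'E'
from h import *
go(([.555,.14,.23],Rd(.85)),([.584,.299,.15],Rd(.45)))
E
```

```text
dr [-0.0407, -0.2145, 0.1769] xyz [0.4286, -0.0877, 0.1309] rows>=3.7
dr [0.0, 0.0, 0.2] xyz [0.3465, -0.2079, 0.2] rows>=3.6
```

arm_command(dr=[[-0.0407,-0.2145,0.177],[-0.0407,-0.2145,0.177],[-0.0407,-0.2145,0.177],[-0.0407,-0.2145,0.177]], xyz=[[0.4286,-0.0877,0.131],[0.4286,-0.0877,0.131],[0.4286,-0.0877,0.131],[0.4286,-0.0877,0.131]], jaw=[-1,-1,-1,-1])

```text
clock: 2.1
eef_pos: [0.5483, 0.0997, 0.2257]
ee_rot: [-0.032, 0.891, 0.451, 0.041]
force: [0.5, -1.1, -0.3]
grip_width: 0.0856
gripper_force: 0.0
```

arm_command(dr=[[0,0,0.2],[0,0,0.2],[0,0,0.2],[0,0,0.2],[0,0,0.2]], xyz=[[0.3465,-0.208,0.2],[0.3465,-0.208,0.2],[0.3465,-0.208,0.2],[0.3465,-0.208,0.2],[0.3465,-0.208,0.2]], jaw=[-1,-1,-1,-1,-1])

```text
clock: 2.6
eef_pos: [0.5631, 0.2713, 0.1597]
ee_rot: [-0.042, 0.962, 0.269, 0.032]
force: [-0.0, -0.3, -1.1]
grip_width: 0.0851
gripper_force: 0.0
```

```bash
python3 - <<'E'
from h import *
s=manip.observe();print(s['clock'],s['eef_pos'],np.round(s['joint_pos'],2))
c=cap('wrist','w2.png');cv2.imwrite('pics/w2b.png',cv2.resize(c['color'],(800,600),interpolation=cv2.INTER_CUBIC))
E
```

```text
2.6 [0.56308361 0.27126133 0.15971915] [0.28 0.54 1.41 0.09 1.12 1.27]
```

View pics/w2b.png

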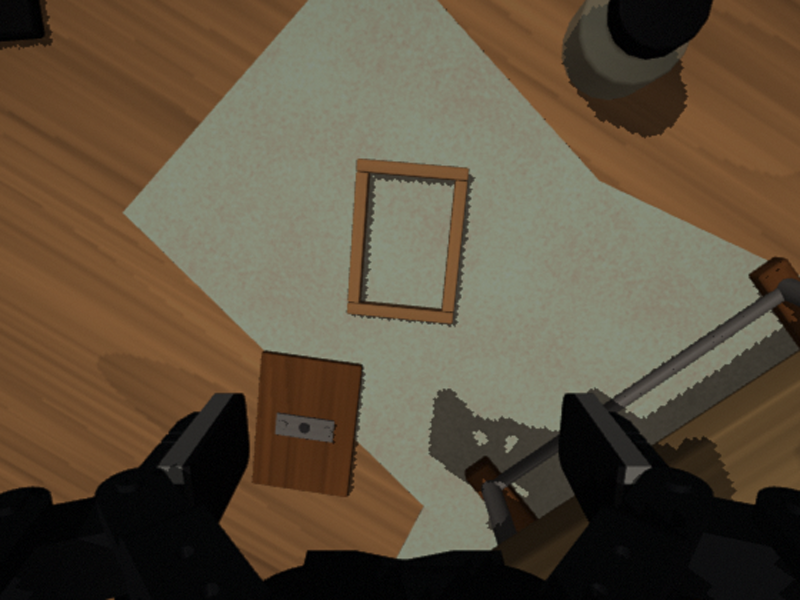

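Both parts are visible: the spacer corners at (357,159), (469,169), (454,321), (348,313) and the backing's at (263,351), (362,364), (349,496), (254,484).

```bash
python3 - <<'E'
from h import *
c=ld('wrist')
def fit(uv,z,w,h,g):
    q=np.array([[1,1],[1,-1],[-1,-1],[-1,1]])*[w/2,h/2]
    def f(p): 
        k=np.array([[np.cos(p[2]),-np.sin(p[2])],[np.sin(p[2]),np.cos(p[2])]])
        return (proj(c,np.c_[q@k.T+p[:2],np.full(4,z)])-uv).ravel()
    r=least_squares(f,g);print(r.x,np.round(r.fun,1));return r.x
s=fit(np.array([[357,159],[469,169],[454,321],[348,313]])*.7,.01,.088,.062,[.584,.299,.45])
fit(np.array([[263,351],[362,364],[349,496],[254,484]])*.7,.006,.088,.062,[.455,.293,.45])
go(([s[0],s[1],.06],Rd(s[2])))
E
```

```text
[0.58823413 0.29513844 0.47201318] [-0.3 -0.8  0.5 -1.7  0.   2.  -0.3  0.9]
[0.45936384 0.28888789 0.43753888] [-1.   0.2  0.7  0.2  0.5  0.2 -0.2 -0.6]
dr [-0.0329, -0.0417, 0.037] xyz [0.0642, -0.0074, 0.2591] rows>=2.1
```

arm_command(dr=[[-0.033,-0.042,0.037],[-0.033,-0.042,0.037],[-0.033,-0.042,0.037],[-0.033,-0.042,0.037],[-0.033,-0.042,0.037]], xyz=[[0.064,-0.0074,0.259],[0.064,-0.0074,0.259],[0.064,-0.0074,0.259],[0.064,-0.0074,0.259],[0.064,-0.0074,0.259]], jaw=[-0.65,-0.65,-0.65,-0.65,-0.65])

```text
clock: 3.15
eef_pos: [0.5903, 0.2929, 0.0637]
ee_rot: [-0.001, 0.972, 0.233, 0.002]
force: [1.1, 0.0, 0.1]
grip_width: 0.0704
gripper_force: 0.0
```

```bash
python3 - <<'E'
from h import *
p,r=tool();s=manip.observe();print(s['clock'],p,s['grip_width'])
go(([.588,.295,.012],Rd(.472)))
c=cap('wrist','w3.png');cv2.imwrite('pics/w3b.png',cv2.resize(c['color'],(800,600),interpolation=cv2.INTER_CUBIC))
E
```

```text
3.15 [0.59027744 0.2928739  0.06370453] 0.07037260049366319
dr [-0.0002, -0.0022, -0.0009] xyz [-0.0032, -0.0073, 0.1293] rows>=1.0
```

View pics/w3b.png

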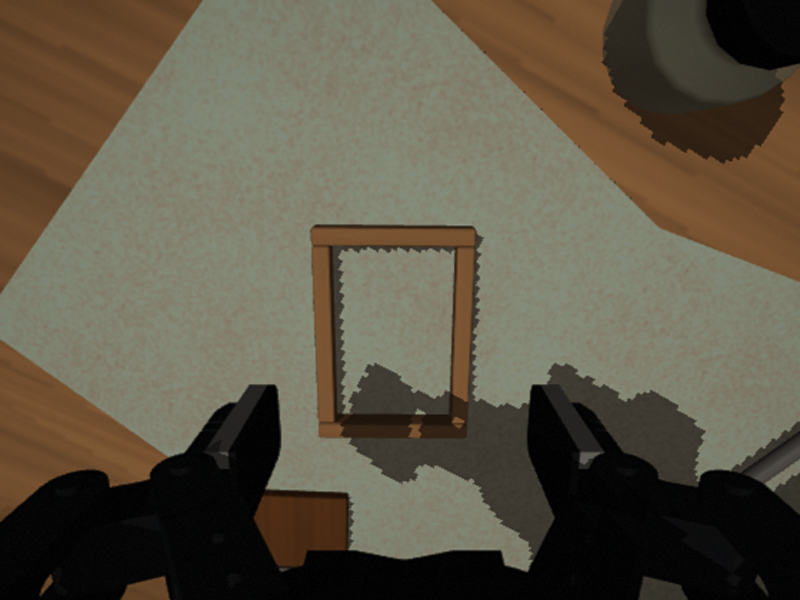

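The view shows the spacer square to the tool, about 3 mm left of the finger centre (393 against 403). I'll correct that, descend, grip and lift a little.

arm_command(dr=[[0,-0.002,0],[0,-0.002,0],[0,-0.002,0],[0,-0.002,0]], xyz=[[-0.004,-0.008,0.08],[-0.004,-0.008,0.145],[-0.004,-0.008,0.159],[-0.004,-0.008,0.159]], jaw=[-0.65,-0.65,-0.65,-0.65])

```text
clock: 3.6
eef_pos: [0.5866, 0.2956, -0.0014]
ee_rot: [-0.0, 0.972, 0.234, -0.001]
force: [0.1, -0.6, -0.3]
grip_width: 0.0702
gripper_force: 0.0
```

arm_command(dr=[[0,0,0],[0,0,0],[0,0,0],[0,0,0]], xyz=[[0,0,0],[0,0,0],[0,0,0],[0,0,0]], jaw=[-0.35,-0.35,-0.35,-0.35], force=25)

```text
clock: 4.0
eef_pos: [0.5876, 0.2963, -0.0002]
ee_rot: [-0.0, 0.972, 0.234, 0.0]
force: [-0.0, -1.6, 7.2]
grip_width: 0.0608
gripper_force: 27.8
```

arm_command(dr=[[0,0,0],[0,0,0],[0,0,0]], xyz=[[0,0,-0.05],[0,0,-0.12],[0,0,-0.12]], jaw=[-0.35,-0.35,-0.35])

```text
clock: 4.3
eef_pos: [0.5891, 0.2971, 0.0504]
ee_rot: [-0.001, 0.972, 0.234, 0.003]
force: [-0.9, -0.7, -0.1]
grip_width: 0.0608
gripper_force: 27.4
```

```bash
python3 - <<'E'
from h import *
p,r=tool();s=manip.observe();print(s['clock'],p,s['grip_width'],s['gripper_force'])
c=cap('wrist','w4.png');C=c['color'][150:370,150:450];S=cap('side')['color'][320:400,120:240]
o=np.zeros((600,800,3),np.uint8);a=cv2.resize(C,None,fx=1.8,fy=1.8,interpolation=cv2.INTER_CUBIC);o[:396,:540]=a
b=cv2.resize(S,None,fx=2.5,fy=2.5,interpolation=cv2.INTER_CUBIC);o[400:600,500:800]=b;cv2.imwrite('pics/w4b.png',o)
E
```

```text
4.3 [0.58905187 0.29707463 0.05036168] 0.060812806387660304 27.379817068576813
```

View pics/w4b.png

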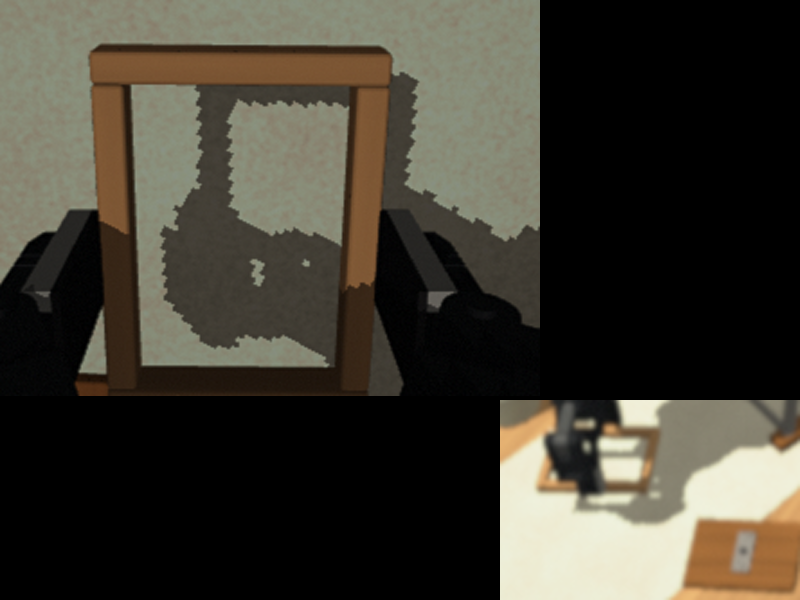

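The spacer is held square. The 7 N during closing means the fingertips were at desk level, so the tips are flush with its underside. I'll set it down and regrip 5 mm higher so its lower half can enter the mouth. I'll work out its offset along the tool from this picture.

arm_command(dr=[[0,0,0],[0,0,0],[0,0,0]], xyz=[[0,0,0.08],[0,0,0.119],[0,0,0.119]], jaw=[-0.35,-0.35,-0.35])

```text
clock: 4.7
eef_pos: [0.5851, 0.2956, -0.0044]
ee_rot: [-0.0, 0.972, 0.234, -0.003]
force: [-0.9, 0.0, -0.7]
grip_width: 0.0607
gripper_force: 37.8
```

arm_command(dr=[[0,0,0],[0,0,0],[0,0,0],[0,0,0],[0,0,0]], xyz=[[0,0,0],[0,0,0],[0,0,-0.014],[0,0,-0.014],[0,0,-0.014]], jaw=[-0.6,-0.6,-0.6,-0.6,-0.6])

```text
clock: 5.2
eef_pos: [0.5863, 0.2961, 0.0036]
ee_rot: [-0.0, 0.972, 0.234, -0.001]
force: [-0.8, 1.0, 0.0]
grip_width: 0.0682
gripper_force: 0.0
```

arm_command(dr=[[0,0,0],[0,0,0],[0,0,0],[0,0,0]], xyz=[[0,0,0],[0,0,0],[0,0,0],[0,0,0]], jaw=[-0.35,-0.35,-0.35,-0.35])

```text
clock: 5.6
eef_pos: [0.5862, 0.296, 0.0039]
ee_rot: [-0.0, 0.972, 0.234, -0.002]
force: [-2.1, -0.2, 5.0]
grip_width: 0.0601
gripper_force: 26.1
```

arm_command(dr=[[0,0,0],[0,0,0],[0,0,0],[0,0,0]], xyz=[[0,0,-0.1],[0,0,-0.2],[0,0,-0.3],[0,0,-0.3]], jaw=[-0.35,-0.35,-0.35,-0.35])

```text
clock: 6.0
eef_pos: [0.5897, 0.2972, 0.1299]
ee_rot: [-0.001, 0.972, 0.234, 0.004]
force: [0.0, -0.7, 0.1]
grip_width: 0.06
gripper_force: 27.0
```

```bash
cat >> h.py <<'E'
def camT(c,p,M):   # camera in tool frame
    E=np.array(c['extrinsics']);T=np.eye(4);T[:3,:3]=M;T[:3,3]=p;return np.linalg.inv(T)@E
E
python3 - <<'E'
from h import *
s=manip.observe();p,r=tool();print(s['clock'],p,s['grip_width'],s['gripper_force'])
c=cap('wrist','w5.png')
X=camT(c,p,r.as_matrix());print(np.round(X,4).tolist())
c['extrinsics']=X
uv=np.array([[90,53],[391,53],[368,392],[108,392]])/1.8+150
q=np.array([[1,-1],[1,1],[-1,1],[-1,-1]])*[.044,.031]
f=lambda a:(proj(c,np.c_[q+a[:2],np.full(4,a[2])])-uv).ravel()
a=least_squares(f,[0,0,-.01]);print('part in tool (old grip)',a.x,a.fun.round(1))
# current image: orange mask rows/cols
im=c['color'].astype(int);m=(im[...,2]-im[...,0]>35)&(im[...,2]>70)
ys,xs=np.nonzero(m);cv2.imwrite('pics/m5.png',m.astype(np.uint8)*255)
n,l,st,ce=cv2.connectedComponentsWithStats(m.astype(np.uint8));print([list(map(int,x)) for x in st[1:] if x[4]>150])
F=[.5404,.0231,.0835,1.2187];M=Rt(F[3])
E
```

```text
6.0 [0.58966689 0.2972479  0.12986177] 0.06004962599878301 26.951707005500793
[[0.0007, -0.9603, -0.279, 0.0694], [1.0, 0.0005, 0.0007, 0.0004], [-0.0005, -0.279, 0.9603, -0.142], [0.0, 0.0, 0.0, 1.0]]
part in tool (old grip) [-0.00029984  0.00075921 -0.00205927] [ 2.3 -2.3 -3.4 -2.2 -2.8  2.6  4.   2.6]
[[0, 0, 208, 378, 44542], [271, 0, 289, 199, 24922], [202, 179, 163, 134, 4650], [203, 198, 20, 74, 1223], [228, 300, 28, 49, 1153], [533, 333, 27, 40, 556], [194, 354, 111, 43, 1738], [102, 396, 37, 24, 622]]
```

The fingertip rows in the earlier views put the tips about 4–5 mm behind the TCP at this opening. The first grip was therefore right, and this one holds only a thin edge. Going back to it.

arm_command(dr=[[0,0,0],[0,0,0],[0,0,0],[0,0,0],[0,0,0]], xyz=[[0,0,0.1],[0,0,0.2],[0,0,0.28],[0,0,0.301],[0,0,0.301]], jaw=[-0.35,-0.35,-0.35,-0.35,-0.35])

```text
clock: 6.55
eef_pos: [0.5844, 0.2954, 0.0011]
ee_rot: [0.0, 0.972, 0.234, -0.004]
force: [-0.0, 0.9, 0.2]
grip_width: 0.0595
gripper_force: 65.3
```

arm_command(dr=[[0,0,0],[0,0,0],[0,0,0],[0,0,0],[0,0,0]], xyz=[[0,0,0],[0,0,0],[0,0,0.012],[0,0,0.012],[0,0,0.012]], jaw=[-0.6,-0.6,-0.6,-0.6,-0.6])

```text
clock: 7.05
eef_pos: [0.5859, 0.2959, -0.0023]
ee_rot: [-0.0, 0.972, 0.234, -0.002]
force: [0.2, -0.4, -0.1]
grip_width: 0.0685
gripper_force: 0.0
```

arm_command(dr=[[0,0,0],[0,0,0],[0,0,0],[0,0,0]], xyz=[[0,0,0],[0,0,0],[0,0,0],[0,0,0]], jaw=[-0.35,-0.35,-0.35,-0.35])

```text
clock: 7.45
eef_pos: [0.5862, 0.296, -0.0019]
ee_rot: [-0.0, 0.972, 0.234, -0.002]
force: [-0.2, 0.4, 1.3]
grip_width: 0.0611
gripper_force: 27.3
```

arm_command(dr=[[0,0,0],[0,0,0],[0,0,0],[0,0,0],[0,0,0]], xyz=[[0,0,-0.1],[0,0,-0.2],[0,0,-0.3],[0,0,-0.3],[0,0,-0.3]], jaw=[-0.35,-0.35,-0.35,-0.35,-0.35])

```text
clock: 7.95
eef_pos: [0.5868, 0.2961, 0.119]
ee_rot: [-0.0, 0.972, 0.234, -0.001]
force: [-0.2, -0.3, -1.2]
grip_width: 0.0612
gripper_force: 27.6
```

```bash
python3 - <<'E'
from h import *
s=manip.observe();p,r=tool();print(s['clock'],p,s['grip_width'],s['gripper_force'])
c=cap('wrist','w6.png')
o=cv2.resize(c['color'][160:420,130:430],None,fx=2.3,fy=2.3,interpolation=cv2.INTER_CUBIC);cv2.imwrite('pics/w6b.png',o)
E
```

```text
7.95 [0.58679318 0.29612265 0.11897642] 0.06124594121537081 27.604036331176758
```

View pics/w6b.png

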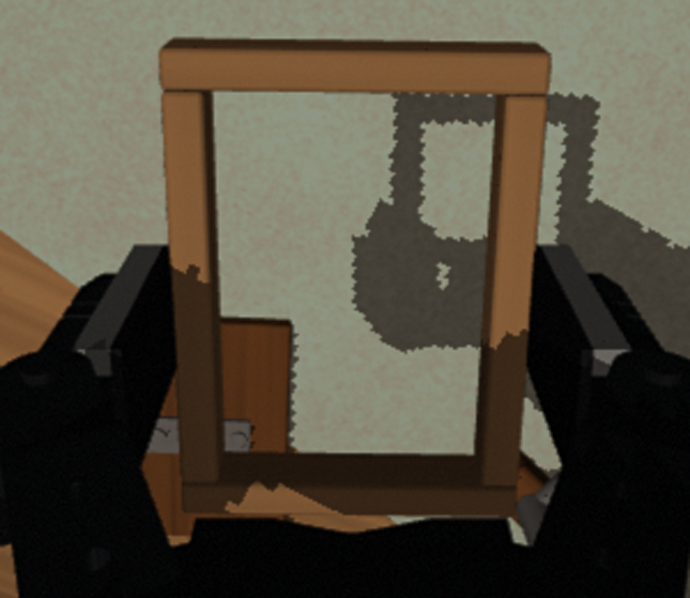

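The spacer is held firmly. Top-face corners in the crop: (160,49), (550,54), (520,515), (182,511).

```bash
cat >> h.py <<'E'
def parttool(c,p,M,uv,nfree=5):
    """part top centre in tool frame: x,y,z,yaw(about tool z),pitch(about tool y); uv order TL,TR,BR,BL"""
    c=dict(c);c['extrinsics']=camT(c,p,M)
    q=np.array([[1,-1,0],[1,1,0],[-1,1,0],[-1,-1,0]])*[.044,.031,0]
    f=lambda a:(proj(c,R.from_euler('zy',[a[3],a[4] if nfree>4 else 0]).apply(q)+a[:3])-uv).ravel()
    r=least_squares(f,[0,0,-.01,0,0]);print('part in tool',r.x.round(4),r.fun.round(1));return r.x
E
python3 - <<'E'
from h import *
c=ld('wrist');p,r=tool()
uv=np.array([[160,49],[550,54],[520,515],[182,511]])/2.3+[130,160]
a=parttool(c,p,r.as_matrix(),uv);a=parttool(c,p,r.as_matrix(),uv,4)
F=np.array([.5404,.0231,.0835,1.2187]);M=Rt(F[3])
def tcp(h):  # tcp s.t. part top centre at frame (0,0,h)
    return fr(F,[[0,0,h]])[0]-M@[a[0],a[1],a[2]]
t=tcp(.05);print(t,tcp(.005))
go(([.575,.17,.25],Rd(.85)),(t,M))
E
```

```text
part in tool [ 0.0002  0.001  -0.0113  0.0084  0.0011] [-0.1  0.   0.5 -0.7 -1.7  0.   1.2  0.8]
part in tool [ 0.0002  0.001  -0.0113  0.0084  0.    ] [-0.  -0.   0.4 -0.7 -1.7  0.   1.2  0.8]
[0.53375647 0.00794327 0.11853662] [0.54031507 0.02579438 0.07775277]
dr [-0.0012, 0.0021, -0.1889] xyz [-0.169, 0.2671, -0.3313] rows>=3.7
dr [0.0402, 0.2157, -0.1814] xyz [-0.3724, 0.1899, 0.3287] rows>=4.3
```

arm_command(dr=[[0,0,-0.189],[0,0,-0.189],[0,0,-0.189],[0,0,-0.189],[0,0,-0.189]], xyz=[[-0.169,0.267,-0.331],[-0.169,0.267,-0.331],[-0.169,0.267,-0.331],[-0.169,0.267,-0.331],[-0.169,0.267,-0.331]], jaw=[-0.35,-0.35,-0.35,-0.35,-0.35])

```text
clock: 8.5
eef_pos: [0.5765, 0.1676, 0.2528]
ee_rot: [0.0, 0.912, 0.411, 0.0]
force: [0.0, 0.6, -0.3]
grip_width: 0.061
gripper_force: 27.6
```

```bash
cat >> h.py <<'E'
F=np.array([.5404,.0231,.0835,1.2187]);MF=Rt(F[3])
def tcp(a,h,dx=0,dy=0): return fr(F,[[dx,dy,h]])[0]-MF@R.from_euler('z',-a[3]).as_matrix()@np.array(a[:3])
def MFy(a): return MF@R.from_euler('z',-a[3]).as_matrix()
E
python3 - <<'E'
from h import *
a=[.0002,.001,-.0115,.0084]
go((tcp(a,.05),MFy(a)))
E
```

```text
dr [0.0399, 0.216, -0.187] xyz [-0.3695, 0.1841, 0.3363] rows>=4.3
```

arm_command(dr=[[0.04,0.216,-0.187],[0.04,0.216,-0.187],[0.04,0.216,-0.187],[0.04,0.216,-0.187],[0.04,0.216,-0.187]], xyz=[[-0.37,0.184,0.336],[-0.37,0.184,0.336],[-0.37,0.184,0.336],[-0.37,0.184,0.336],[-0.37,0.184,0.336]], jaw=[-0.35,-0.35,-0.35,-0.35,-0.35])

```text
clock: 9.0
eef_pos: [0.5378, 0.0349, 0.1326]
ee_rot: [-0.121, 0.807, 0.555, 0.161]
force: [1.5, -1.3, -0.7]
grip_width: 0.061
gripper_force: 27.6
```

arm_command(dr=[[0,0,0],[0,0,0]], xyz=[[0,0,0],[0,0,0]], jaw=[-0.35,-0.35])

```text
clock: 9.2
eef_pos: [0.5382, 0.0348, 0.133]
ee_rot: [-0.121, 0.809, 0.553, 0.159]
force: [0.1, 0.6, 0.5]
grip_width: 0.0612
gripper_force: 27.6
```

```bash
python3 - <<'E'
from h import *
a=[.0002,.001,-.0115,.0084]
p,r=tool();print(p,(r.as_matrix().T@(tcp(a,.05)-p)).round(4))
go((tcp(a,.05),MFy(a)),(tcp(a,.014),MFy(a)),(tcp(a,.0075),MFy(a)))
c=cap('wrist','w7.png')
for n,L in(('top',.0),):
    print(proj(c,fr(F,np.array([[.0455,.0325,0],[.0455,-.0325,0],[-.0455,-.0325,0],[-.0455,.0325,0]]))).round(1).tolist())
cv2.imwrite('pics/w7b.png',cv2.resize(c['color'][100:420,130:430],None,fx=1.85,fy=1.85,interpolation=cv2.INTER_CUBIC))
E
```

```text
[0.53820309 0.03477509 0.13298623] [-0.0302  0.0058  0.003 ]
dr [-0.0065, 0.0169, -0.0151] xyz [-0.0754, 0.0145, 0.0075] rows>=0.6
dr [0.0, 0.0, 0.0] xyz [-0.0, -0.0, 0.09] rows>=0.7
dr [0.0, 0.0, 0.0] xyz [0.0, 0.0, 0.0163] rows>=0.1
[[232.6, 214.6], [358.9, 212.5], [352.2, 359.3], [242.3, 360.3]]
```

View pics/w7b.png

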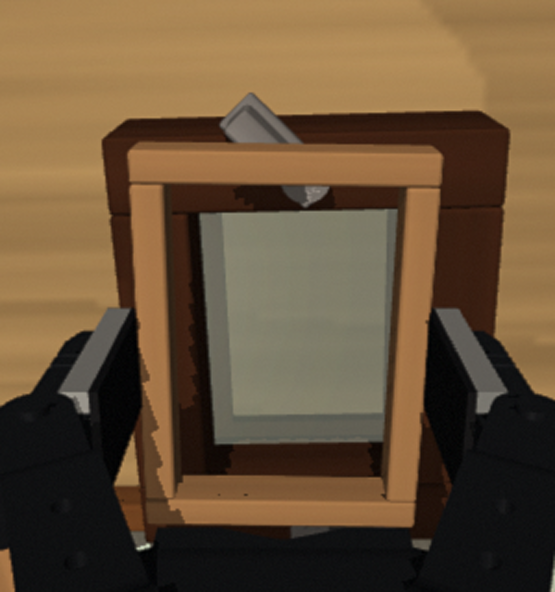

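The spacer is still held square above the frame and about 30 mm up-slope of target, because joint-speed limits cut the last move short. The predicted mouth corner (190,212) matches the picture. I'll correct, then check.

arm_command(dr=[[-0.0065,0.017,-0.015],[-0.0065,0.017,-0.015],[-0.0065,0.017,-0.015],[-0.0065,0.017,-0.015]], xyz=[[-0.0754,0.0145,0.0075],[-0.0754,0.0145,0.0075],[-0.0754,0.0145,0.0075],[-0.0754,0.0145,0.0075]], jaw=[-0.35,-0.35,-0.35,-0.35])

```text
clock: 9.65
eef_pos: [0.5355, 0.0094, 0.1211]
ee_rot: [-0.121, 0.796, 0.565, 0.18]
force: [-0.7, -0.8, -0.4]
grip_width: 0.0612
gripper_force: 27.6
```

```bash
python3 - <<'E'
from h import *
c=ld('wrist')
# pose at w7 image from extrinsics: camT known constant
X=np.array([[.0007,-.9603,-.279,.0694],[1,.0005,.0007,.0004],[-.0005,-.279,.9603,-.142],[0,0,0,1]])
T=c['extrinsics']@np.linalg.inv(X)
uv=np.array([[130,153],[441,157],[414,526],[146,522]])/1.85+[130,100]
parttool(c,T[:3,3],T[:3,:3],uv)
a=[.0002,.001,-.0115,.0084]
p,r=tool();print((r.as_matrix().T@(tcp(a,.05)-p)).round(4))
go((tcp(a,.05),MFy(a)),(tcp(a,.012),MFy(a)),(tcp(a,.0075),MFy(a)))
E
```

```text
part in tool [-0.0015  0.0007 -0.0087  0.0131 -0.005 ] [-0.1 -0.3  0.2 -0.2 -1.  -0.   0.9  0.5]
[-0.0029 -0.0012  0.0018]
dr [0.0019, -0.0003, 0.0035] xyz [-0.0072, -0.003, 0.0044] rows>=0.1
dr [0.0, 0.0, 0.0] xyz [-0.0, -0.0, 0.095] rows>=0.8
dr [0.0, 0.0, 0.0] xyz [0.0, 0.0, 0.0113] rows>=0.1
```

arm_command(dr=[[0.002,0,0.0035],[0.002,0,0.0035],[0.002,0,0.0035],[0.002,0,0.0035],[0.002,0,0.0035]], xyz=[[-0.005,-0.003,0.03],[-0.005,-0.003,0.06],[-0.005,-0.003,0.09],[-0.005,-0.003,0.094],[-0.005,-0.003,0.094]], jaw=[-0.35,-0.35,-0.35,-0.35,-0.35])

```text
clock: 10.15
eef_pos: [0.5386, 0.0221, 0.085]
ee_rot: [-0.124, 0.798, 0.562, 0.178]
force: [0.3, 0.2, -1.0]
grip_width: 0.0611
gripper_force: 27.6
```

```bash
python3 - <<'E'
from h import *
a=[-.0007,.0009,-.0115,.0095]
s=manip.observe();print(s['qvel'].round(3))
go((tcp(a,.014),MFy(a)),(tcp(a,.0075),MFy(a)))
E
```

```text
[-0.011 -0.015 -0.01  -0.002  0.002  0.   ]
dr [-0.0009, -0.0004, -0.0013] xyz [0.0038, 0.001, -0.0013] rows>=0.0
dr [0.0, 0.0, 0.0] xyz [0.0, 0.0, 0.0163] rows>=0.1
```

arm_command(dr=[[-0.001,0,-0.001],[-0.001,0,-0.001],[-0.001,0,-0.001],[-0.001,0,-0.001]], xyz=[[0.0035,0.001,0],[0.0035,0.001,0.007],[0.0035,0.001,0.015],[0.0035,0.001,0.015]], jaw=[-0.35,-0.35,-0.35,-0.35])

```text
clock: 10.55
eef_pos: [0.5409, 0.0246, 0.0818]
ee_rot: [-0.122, 0.798, 0.562, 0.179]
force: [-3.7, -3.8, 10.3]
grip_width: 0.0611
gripper_force: 33.4
```

```bash
python3 - <<'E'
from h import *
s=manip.observe();p,r=tool();print('F in tool',(r.as_matrix().T@s['force']).round(2),'tcp in frame',((p-F[:3])@Rf(F[3])).round(4),'torq',s['wrist_torque'].round(2))
E
```

```text
F in tool [  0.03  -2.18 -11.41] tcp in frame [ 0.0007  0.0001 -0.0022] torq [-0.04  0.74  0.3 ]
```

The spacer is touching the rim at 11 N. I'll search with small shifts and watch the force.

arm_command(dr=[[0,0,0],[0,0,0]], xyz=[[-0.004,0,0],[-0.004,0,0]], jaw=[-0.35,-0.35])

```text
clock: 10.75
eef_pos: [0.5408, 0.024, 0.0815]
ee_rot: [-0.123, 0.798, 0.562, 0.18]
force: [-1.7, 0.4, 10.6]
grip_width: 0.0612
gripper_force: 32.7
```

arm_command(dr=[[0,0,0],[0,0,0]], xyz=[[0,0.004,0],[0,0.004,0]], jaw=[-0.35,-0.35])

```text
clock: 10.95
eef_pos: [0.5409, 0.024, 0.0814]
ee_rot: [-0.124, 0.798, 0.562, 0.179]
force: [-6.6, 0.1, 15.0]
grip_width: 0.061
gripper_force: 33.3
```

arm_command(dr=[[0,0,0],[0,0,0]], xyz=[[0,-0.008,0],[0,-0.008,0]], jaw=[-0.35,-0.35])

```text
clock: 11.15
eef_pos: [0.5399, 0.0239, 0.0815]
ee_rot: [-0.121, 0.798, 0.562, 0.18]
force: [0.5, -0.6, 7.8]
grip_width: 0.0611
gripper_force: 32.3
```

arm_command(dr=[[0,0,0],[0,0,0]], xyz=[[0.008,0,0],[0.008,0,0]], jaw=[-0.35,-0.35])

```text
clock: 11.35
eef_pos: [0.5405, 0.0256, 0.0823]
ee_rot: [-0.121, 0.798, 0.562, 0.179]
force: [-1.7, -6.1, 7.1]
grip_width: 0.0611
gripper_force: 33.1
```

arm_command(dr=[[0,0,0],[0,0,0]], xyz=[[0,0.008,0],[0,0.008,0]], jaw=[-0.35,-0.35])

```text
clock: 11.55
eef_pos: [0.5409, 0.0257, 0.0821]
ee_rot: [-0.124, 0.798, 0.563, 0.178]
force: [-11.7, -5.7, 14.4]
grip_width: 0.0615
gripper_force: 36.4
```

```bash
python3 - <<'E'
from h import *
s=manip.observe();p,r=tool();print('F in tool',(r.as_matrix().T@s['force']).round(2),'tcp in frame',((p-F[:3])@Rf(F[3])).round(4),'torq',s['wrist_torque'].round(2))
cap('wrist','w8.png')
E
```

```text
F in tool [ -2.32  -9.04 -16.99] tcp in frame [ 0.0017  0.0004 -0.0024] torq [-0.15  1.7   0.76]
```

arm_command(dr=[[0,0,0],[0,0,0]], xyz=[[-0.005,-0.004,-0.003],[-0.005,-0.004,-0.004]], jaw=[-0.35,-0.35])

```text
clock: 11.8
eef_pos: [0.5402, 0.0238, 0.0821]
ee_rot: [-0.122, 0.798, 0.562, 0.179]
force: [-1.1, 0.1, -0.3]
grip_width: 0.061
gripper_force: 27.6
```

arm_command(dr=[[0,0,0],[0,0,0],[0,0,0]], xyz=[[0,0,0],[0,0,0],[0,0,0]], jaw=[-0.65,-0.65,-0.65])

```text
clock: 12.1
eef_pos: [0.5404, 0.0241, 0.0819]
ee_rot: [-0.123, 0.798, 0.562, 0.179]
force: [0.1, 0.2, -0.3]
grip_width: 0.0704
gripper_force: 0.0
```

arm_command(dr=[[0,0,0],[0,0,0],[0,0,0],[0,0,0],[0,0,0]], xyz=[[0,0,-0.1],[0,0,-0.2],[0,0,-0.3],[0,0,-0.3],[0,0,-0.3]], jaw=[-0.65,-0.65,-0.65,-0.65,-0.65])

```text
clock: 12.6
eef_pos: [0.5228, -0.0239, 0.1912]
ee_rot: [-0.122, 0.798, 0.562, 0.179]
force: [0.2, 0.3, -0.3]
grip_width: 0.0704
gripper_force: 0.0
```

```bash
cat >> h.py <<'E'
def rectify(c,h=0,k=3000,w=.16,hh=.14):
    """top view at frame height h: rows = -x (up is +x), cols = -y; 3 px/mm, centre = mouth centre"""
    W,H=int(hh*k),int(w*k)
    L=np.array([[w/2,hh/2,h],[w/2,-hh/2,h],[-w/2,-hh/2,h],[-w/2,hh/2,h]])
    T=cv2.getPerspectiveTransform(proj(c,fr(F,L)).astype(np.float32),np.float32([[0,0],[W,0],[W,H],[0,H]]))
    return cv2.warpPerspective(c['color'],T,(W,H))
E
python3 - <<'E'
from h import *
s=manip.observe();p,r=tool();print(s['clock'],'tcp in frame',((p-F[:3])@Rf(F[3])).round(4))
c=cap('wrist','w9.png')
im=rectify(c,-.012).astype(int)
H,W=im.shape[:2]
print('row profile down the middle column (R,B):')
cols=im[:,W//2-15:W//2+15].mean(1);print([(i//3-80,int(v[2]),int(v[0])) for i,v in enumerate(cols) if i%9==0 and 60<i<420])
rows=im[H//2-15:H//2+15].mean(0);print([(i//3-70,int(v[2]),int(v[0])) for i,v in enumerate(rows) if i%6==0 and 80<i<340])
E
```

```text
12.6 tcp in frame [1.000e-04 3.000e-04 1.188e-01]
row profile down the middle column (R,B):
[(-59, 107, 94), (-56, 101, 89), (-53, 97, 85), (-50, 76, 63), (-47, 29, 10), (-44, 81, 65), (-41, 90, 38), (-38, 90, 38), (-35, 121, 98), (-32, 123, 101), (-29, 123, 101), (-26, 125, 102), (-23, 125, 102), (-20, 124, 101), (-17, 125, 102), (-14, 125, 102), (-11, 125, 102), (-8, 125, 102), (-5, 126, 103), (-2, 124, 102), (1, 122, 100), (4, 123, 101), (7, 125, 103), (10, 124, 103), (13, 123, 102), (16, 123, 102), (19, 125, 103), (22, 127, 104), (25, 129, 105), (28, 131, 106), (31, 132, 107), (34, 98, 86), (37, 126, 53), (40, 163, 71), (43, 157, 69), (46, 84, 33), (49, 50, 15), (52, 61, 17), (55, 59, 17), (58, 74, 50)]
[(-42, 55, 16), (-40, 56, 16), (-38, 58, 18), (-36, 57, 17), (-34, 18, 5), (-32, 79, 38), (-30, 165, 71), (-28, 161, 70), (-26, 161, 69), (-24, 96, 73), (-22, 125, 104), (-20, 124, 103), (-18, 124, 103), (-16, 125, 103), (-14, 125, 103), (-12, 125, 103), (-10, 125, 103), (-8, 124, 103), (-6, 124, 103), (-4, 124, 102), (-2, 123, 102), (0, 123, 102), (2, 123, 101), (4, 123, 101), (6, 123, 100), (8, 123, 101), (10, 124, 101), (12, 123, 101), (14, 123, 101), (16, 122, 101), (18, 122, 101), (20, 122, 101), (22, 119, 98), (24, 114, 49), (26, 162, 70), (28, 160, 68), (30, 144, 65), (32, 29, 17), (34, 29, 8), (36, 61, 18), (38, 61, 18), (40, 59, 18), (42, 54, 15)]
```

The spacer is in: rectified at home depth it spans ±31 by ±44 mm, centred. Now the drawing.

```bash
python3 - <<'E'
from h import *
go(([.485,-.14,.19],Rd(.85)),([.441,-.279,.15],Rd(.5)))
E
```

```text
dr [-0.0388, -0.2164, 0.1855] xyz [-0.2775, 0.011, -0.129] rows>=3.8
dr [0.0, 0.0, 0.175] xyz [-0.3337, 0.1467, 0.1] rows>=3.0
```

arm_command(dr=[[-0.039,-0.2164,0.1855],[-0.039,-0.2164,0.1855],[-0.039,-0.2164,0.1855],[-0.039,-0.2164,0.1855],[-0.039,-0.2164,0.1855]], xyz=[[-0.2775,0.011,-0.129],[-0.2775,0.011,-0.129],[-0.2775,0.011,-0.129],[-0.2775,0.011,-0.129],[-0.2775,0.011,-0.129]], jaw=[-1,-1,-1,-1,-1])

```text
clock: 13.15
eef_pos: [0.4855, -0.1384, 0.1892]
ee_rot: [-0.0, 0.911, 0.413, -0.001]
force: [0.4, -0.0, 0.1]
grip_width: 0.0857
gripper_force: 0.0
```

arm_command(dr=[[0,0,0.175],[0,0,0.175],[0,0,0.175],[0,0,0.175],[0,0,0.175]], xyz=[[-0.334,0.147,0.1],[-0.334,0.147,0.1],[-0.334,0.147,0.1],[-0.334,0.147,0.1],[-0.334,0.147,0.1]], jaw=[-1,-1,-1,-1,-1])

```text
clock: 13.65
eef_pos: [0.4404, -0.2793, 0.149]
ee_rot: [-0.002, 0.969, 0.248, 0.0]
force: [-0.3, -0.3, 0.0]
grip_width: 0.0854
gripper_force: 0.0
```

```bash
python3 - <<'E'
from h import *
s=manip.observe();p,r=tool();print(s['clock'],p)
c=cap('wrist','w10.png')
print(proj(c,[[.441,-.279,.006]]))
im=c['color'];u,v=proj(c,[[.441,-.279,.006]])[0].astype(int)
print(im[v,u],[im[v+dv,u+du].tolist() for du,dv in((90,0),(-90,0),(0,-90),(0,90))])
E
```

```text
13.65 [ 0.44044853 -0.27933546  0.14903611]
[[282.20151998 197.8385547 ]]
[73 78 78] [[132, 154, 153], [55, 93, 134], [136, 157, 151], [54, 88, 128]]
```

```bash
cat >> h.py <<'E'
def findrect(c,seed,z,tol=18,side=None):
    """flood from seed px, min-area rect, to world at height z"""
    im=cv2.GaussianBlur(c['color'],(3,3),0);m=np.zeros((im.shape[0]+2,im.shape[1]+2),np.uint8)
    cv2.floodFill(im,m,tuple(map(int,seed)),0,(tol,)*3,(tol,)*3,cv2.FLOODFILL_FIXED_RANGE|cv2.FLOODFILL_MASK_ONLY)
    k=cv2.morphologyEx(m[1:-1,1:-1],cv2.MORPH_CLOSE,np.ones((9,9)))
    cs=max(cv2.findContours(k,0,2)[0],key=cv2.contourArea)[:,0].astype(float)
    P=onz(c,cs,z);b=cv2.minAreaRect((P[:,:2]*1000).astype(np.float32));print('rect mm',b,len(cs));return b
E
python3 - <<'E'
from h import *
c=ld('wrist');im=c['color']
for t in(12,20,28): findrect(c,(282,198),.006,t)
E
```

```text
rect mm ((438.5897521972656, -283.0971984863281), (92.03437042236328, 61.00434494018555), 27.186853408813477) 38
rect mm ((436.3155212402344, -284.031982421875), (97.19400024414062, 61.90613555908203), 26.71657371520996) 39
rect mm ((435.840087890625, -284.2175598144531), (98.314453125, 62.08319854736328), 27.143714904785156) 40
```

The drawing is centred near (440.4, -282.2) with yaw 0.474; a shadow pads its low-x end. I'll descend and grip it.

```bash
python3 - <<'E'
from h import *
go(([.4404,-.2822,.05],Rd(.474)),([.4404,-.2822,-.002],Rd(.474)))
E
```

```text
dr [-0.0011, -0.0008, 0.0138] xyz [-0.0061, 0.0077, 0.249] rows>=2.0
dr [0.0, 0.0, 0.0] xyz [0.0, 0.0, 0.13] rows>=1.0
```

arm_command(dr=[[-0.001,-0.001,0.014],[-0.001,-0.001,0.014],[-0.001,-0.001,0.014],[-0.001,-0.001,0.014],[-0.001,-0.001,0.014]], xyz=[[-0.006,0.0077,0.1],[-0.006,0.0077,0.2],[-0.006,0.0077,0.248],[-0.006,0.0077,0.248],[-0.006,0.0077,0.248]], jaw=[-0.65,-0.65,-0.65,-0.65,-0.65])

```text
clock: 14.2
eef_pos: [0.4417, -0.2824, 0.052]
ee_rot: [0.002, 0.972, 0.235, 0.0]
force: [0.8, 0.2, 1.0]
grip_width: 0.0705
gripper_force: 0.0
```

```bash
python3 - <<'E'
from h import *
go(([.4404,-.2822,-.002],Rd(.474)))
c=cap('wrist','w11.png')
u,v=proj(c,[[.4404,-.2822,.006]])[0]
for s in((u,v-30),(u,v-10)): findrect(c,s,.006,14)
im=c['color'].astype(int);q=[onz(c,[[u,y]],.006)[0] for y in range(100,360,4)]
print([(y,im[y,int(u)].sum()//3) for y in range(100,360,6)]);print(u,v)
E
```

```text
dr [0.0015, 0.0003, 0.0003] xyz [-0.0025, -0.0022, 0.135] rows>=1.1
rect mm ((440.4637756347656, -281.63641357421875), (86.94032287597656, 61.50889205932617), 27.123891830444336) 110
rect mm ((440.5363464355469, -281.778076171875), (86.94032287597656, 61.827247619628906), 27.123891830444336) 117
[(100, np.int64(147)), (106, np.int64(143)), (112, np.int64(143)), (118, np.int64(146)), (124, np.int64(144)), (130, np.int64(142)), (136, np.int64(146)), (142, np.int64(140)), (148, np.int64(141)), (154, np.int64(146)), (160, np.int64(139)), (166, np.int64(75)), (172, np.int64(73)), (178, np.int64(72)), (184, np.int64(75)), (190, np.int64(73)), (196, np.int64(73)), (202, np.int64(70)), (208, np.int64(69)), (214, np.int64(74)), (220, np.int64(74)), (226, np.int64(78)), (232, np.int64(71)), (238, np.int64(72)), (244, np.int64(75)), (250, np.int64(73)), (256, np.int64(73)), (262, np.int64(74)), (268, np.int64(72)), (274, np.int64(73)), (280, np.int64(33)), (286, np.int64(33)), (292, np.int64(40)), (298, np.int64(31)), (304, np.int64(31)), (310, np.int64(32)), (316, np.int64(65)), (322, np.int64(65)), (328, np.int64(34)), (334, np.int64(33)), (340, np.int64(83)), (346, np.int64(79)), (352, np.int64(87)), (358, np.int64(86))]
279.8050307854372 242.58882584271106
```

Rect 87 × 61.8 mm at (440.5, -281.7), as expected. Gripping and lifting.

arm_command(dr=[[0.001,0,0],[0.001,0,0],[0.001,0,0],[0.001,0,0]], xyz=[[-0.0025,-0.003,0.08],[-0.0025,-0.003,0.13],[-0.0025,-0.003,0.135],[-0.0025,-0.003,0.135]], jaw=[-0.65,-0.65,-0.65,-0.65])

```text
clock: 14.65
eef_pos: [0.4401, -0.2831, -0.0015]
ee_rot: [0.001, 0.972, 0.234, -0.0]
force: [0.2, -0.8, 0.0]
grip_width: 0.0707
gripper_force: 0.0
```

arm_command(dr=[[0,0,0],[0,0,0],[0,0,0],[0,0,0]], xyz=[[0,0,0],[0,0,0],[0,0,0],[0,0,0]], jaw=[-0.35,-0.35,-0.35,-0.35])

```text
clock: 15.05
eef_pos: [0.4404, -0.2835, -0.0006]
ee_rot: [0.002, 0.972, 0.234, 0.0]
force: [-0.8, 1.0, 6.6]
grip_width: 0.0601
gripper_force: 26.4
```

arm_command(dr=[[0,0,0],[0,0,0],[0,0,0],[0,0,0],[0,0,0]], xyz=[[0,0,-0.1],[0,0,-0.25],[0,0,-0.4],[0,0,-0.47],[0,0,-0.47]], jaw=[-0.35,-0.35,-0.35,-0.35,-0.35])

```text
clock: 15.55
eef_pos: [0.4426, -0.2851, 0.1936]
ee_rot: [0.007, 0.972, 0.234, 0.004]
force: [0.6, -0.7, -0.9]
grip_width: 0.0603
gripper_force: 27.1
```

```bash
cat >> h.py <<'E'
def heldpart(c,p,M,tol=14,zt=-.008,xs=.028):
    """held panel in tool frame by flood fill at top face tool-z zt"""
    c=dict(c);c['extrinsics']=camT(c,p,M)
    b=findrect_t(c,proj(c,[[xs,0,zt]])[0],zt,tol);return b
def findrect_t(c,seed,z,tol): return findrect(c,seed,z,tol)
E
python3 - <<'E'
from h import *
s=manip.observe();p,r=tool();print(s['clock'],p,s['grip_width'],s['gripper_force'])
c=cap('wrist','w12.png')
for zt in(-.008,-.005):heldpart(c,p,r.as_matrix(),zt=zt)
a=[0,.0005,-.008,0]
go(([.46,-.2,.24],Rd(.6)),([.50,-.09,.20],Rd(.95)),(tcp(a,.05),MFy(a)))
E
```

```text
15.55 [ 0.44258533 -0.2850515   0.19363236] 0.06025221751094851 27.144920825958252
rect mm ((17.039125442504883, 7.104717254638672), (73.51378631591797, 54.60698318481445), 89.60486602783203) 133
rect mm ((15.866077423095703, 7.269298553466797), (75.13253021240234, 55.82991027832031), 89.60486602783203) 133
dr [0.0051, -0.0009, -0.0639] xyz [0.1376, -0.1643, -0.1262] rows>=2.0
dr [0.0, 0.0, -0.175] xyz [0.2378, -0.1705, 0.1] rows>=2.5
dr [0.0293, 0.2168, -0.1322] xyz [0.2456, -0.0717, 0.1961] rows>=3.4
```

```bash
python3 - <<'E'
from h import *
c=ld('wrist');p,r=tool();c['extrinsics']=camT(c,p,r.as_matrix());im=c['color'].astype(int)
for y in(-.02,0,.02): print(proj(c,[[.0448,y,-.007],[-.0432,y,-.007]]).round(1).tolist(),end=' ')
print()
for u in(245,282,320):print(u,[(v,im[v,u].tolist()) for v in range(164,210,4)])
for u in(282,):print(u,[(v,im[v,u].tolist()) for v in range(330,400,5)])
print([(u,im[215,u].tolist()) for u in list(range(190,222,4))+list(range(346,380,4))])
print(proj(c,[[.02,.0319,-.007],[.02,-.0301,-.007]]))
E
```

```text
[[224.3, 176.8], [232.7, 372.1]] [[276.9, 176.8], [277.6, 371.9]] [[329.5, 176.8], [322.4, 371.8]] 
245 [(164, [152, 176, 175]), (168, [158, 182, 175]), (172, [154, 178, 176]), (176, [48, 54, 53]), (180, [84, 92, 90]), (184, [83, 91, 89]), (188, [81, 87, 87]), (192, [81, 88, 87]), (196, [81, 88, 87]), (200, [82, 88, 87]), (204, [81, 87, 86]), (208, [83, 90, 89])]
282 [(164, [148, 173, 175]), (168, [154, 178, 175]), (172, [153, 176, 175]), (176, [49, 55, 53]), (180, [84, 90, 90]), (184, [85, 92, 91]), (188, [83, 90, 89]), (192, [84, 91, 90]), (196, [83, 90, 89]), (200, [81, 89, 88]), (204, [83, 89, 88]), (208, [86, 93, 92])]
320 [(164, [151, 175, 175]), (168, [147, 171, 174]), (172, [153, 175, 175]), (176, [40, 44, 43]), (180, [86, 94, 92]), (184, [83, 90, 89]), (188, [85, 92, 91]), (192, [86, 94, 93]), (196, [85, 92, 93]), (200, [86, 92, 91]), (204, [88, 95, 93]), (208, [87, 94, 93])]
282 [(330, [39, 42, 41]), (335, [37, 40, 39]), (340, [38, 41, 41]), (345, [37, 41, 40]), (350, [34, 37, 36]), (355, [39, 42, 42]), (360, [37, 40, 40]), (365, [37, 40, 40]), (370, [38, 41, 41]), (375, [66, 109, 153]), (380, [66, 109, 156]), (385, [29, 47, 68]), (390, [30, 50, 72]), (395, [6, 5, 4])]
[(190, [62, 102, 146]), (194, [62, 102, 147]), (198, [65, 106, 150]), (202, [67, 103, 143]), (206, [86, 92, 92]), (210, [87, 94, 94]), (214, [91, 97, 96]), (218, [87, 95, 94]), (346, [79, 86, 86]), (350, [79, 86, 85]), (354, [84, 92, 91]), (358, [86, 93, 91]), (362, [61, 67, 67]), (366, [71, 82, 88]), (370, [67, 78, 84]), (374, [68, 80, 85]), (378, [69, 80, 85])]
[[357.05836022 238.26281566]
 [201.55478608 238.45909204]]
```

The held drawing is level and centred, with edges within about 1 px of prediction. Carrying it over.

arm_command(dr=[[0.005,-0.001,-0.064],[0.005,-0.001,-0.064],[0.005,-0.001,-0.064],[0.005,-0.001,-0.064]], xyz=[[0.1376,-0.164,-0.126],[0.1376,-0.164,-0.126],[0.1376,-0.164,-0.126],[0.1376,-0.164,-0.126]], jaw=[-0.35,-0.35,-0.35,-0.35])

```text
clock: 16.0
eef_pos: [0.4587, -0.1983, 0.2354]
ee_rot: [-0.004, 0.955, 0.296, -0.003]
force: [-0.4, -0.0, -1.0]
grip_width: 0.06
gripper_force: 27.4
```

arm_command(dr=[[0,0,-0.175],[0,0,-0.175],[0,0,-0.175],[0,0,-0.175],[0,0,-0.175]], xyz=[[0.238,-0.17,0.1],[0.238,-0.17,0.1],[0.238,-0.17,0.1],[0.238,-0.17,0.1],[0.238,-0.17,0.1]], jaw=[-0.35,-0.35,-0.35,-0.35,-0.35])

```text
clock: 16.5
eef_pos: [0.4981, -0.0898, 0.1949]
ee_rot: [-0.005, 0.89, 0.457, -0.003]
force: [-0.4, -0.4, -0.1]
grip_width: 0.0599
gripper_force: 27.4
```

```bash
python3 - <<'E'
from h import *
a=[.0003,.0005,-.007,0]
go((tcp(a,.05),MFy(a)))
E
```

```text
dr [0.0237, 0.2164, -0.134] xyz [0.2463, -0.0652, 0.182] rows>=3.4
```

arm_command(dr=[[0.0237,0.2164,-0.134],[0.0237,0.2164,-0.134],[0.0237,0.2164,-0.134],[0.0237,0.2164,-0.134],[0.0237,0.2164,-0.134]], xyz=[[0.246,-0.065,0.182],[0.246,-0.065,0.182],[0.246,-0.065,0.182],[0.246,-0.065,0.182],[0.246,-0.065,0.182]], jaw=[-0.35,-0.35,-0.35,-0.35,-0.35])

```text
clock: 17.0
eef_pos: [0.5336, 0.0039, 0.1223]
ee_rot: [-0.124, 0.802, 0.557, 0.178]
force: [0.4, -0.0, -0.3]
grip_width: 0.0601
gripper_force: 27.4
```

arm_command(dr=[[0,0,0],[0,0,0]], xyz=[[0,0,0],[0,0,0]], jaw=[-0.35,-0.35])

```text
clock: 17.2
eef_pos: [0.5346, 0.0057, 0.1242]
ee_rot: [-0.122, 0.801, 0.559, 0.178]
force: [0.2, 0.2, -0.4]
grip_width: 0.0601
gripper_force: 27.4
```

```bash
python3 - <<'E'
from h import *
a=[.0003,.0005,-.007,0]
go((tcp(a,.0095),MFy(a)),(tcp(a,.005),MFy(a)))
E
```

```text
dr [0.0017, 0.0003, 0.0004] xyz [-0.0021, -0.0031, 0.1054] rows>=0.8
dr [0.0, 0.0, 0.0] xyz [0.0, 0.0, 0.0113] rows>=0.1
```

arm_command(dr=[[0.0017,0,0],[0.0017,0,0],[0.0017,0,0],[0.0017,0,0],[0.0017,0,0]], xyz=[[-0.002,-0.003,0.05],[-0.002,-0.003,0.09],[-0.002,-0.003,0.105],[-0.002,-0.003,0.105],[-0.002,-0.003,0.105]], jaw=[-0.35,-0.35,-0.35,-0.35,-0.35])

```text
clock: 17.7
eef_pos: [0.5394, 0.0229, 0.0858]
ee_rot: [-0.124, 0.8, 0.56, 0.178]
force: [0.3, 0.2, -0.4]
grip_width: 0.0601
gripper_force: 31.6
```

```bash
python3 - <<'E'
from h import *
a=[.0003,.0005,-.007,0]
go((tcp(a,.005),MFy(a)))
E
```

```text
dr [-0.0005, -0.0002, 0.0012] xyz [-0.002, 0.0011, 0.0107] rows>=0.1
```

arm_command(dr=[[0,0,0.001],[0,0,0.001],[0,0,0.001]], xyz=[[-0.002,0.001,0.005],[-0.002,0.001,0.011],[-0.002,0.001,0.011]], jaw=[-0.35,-0.35,-0.35])

```text
clock: 18.0
eef_pos: [0.5401, 0.0236, 0.0814]
ee_rot: [-0.124, 0.8, 0.559, 0.178]
force: [-1.1, -2.9, 4.9]
grip_width: 0.0597
gripper_force: 34.7
```

```bash
python3 - <<'E'
from h import *
s=manip.observe();p,r=tool();print('F in tool',(r.as_matrix().T@s['force']).round(2),'tcp in frame',((p-F[:3])@Rf(F[3])).round(4),'torq',(r.as_matrix().T@s['wrist_torque']).round(2))
E
```

```text
F in tool [-0.72 -0.06 -5.72] tcp in frame [-0.0006  0.0004 -0.002 ] torq [ 0.33 -0.23  0.01]
```

arm_command(dr=[[0,0,0],[0,0,0],[0,0,0],[0,0,0]], xyz=[[0.0005,0,-0.003],[0.0005,0,-0.003],[0.0005,0,-0.003],[0.0005,0,-0.003]], jaw=[-0.35,-0.65,-0.65,-0.65])

```text
clock: 18.4
eef_pos: [0.5396, 0.0237, 0.0819]
ee_rot: [-0.125, 0.8, 0.559, 0.177]
force: [-0.5, 0.6, 0.1]
grip_width: 0.0706
gripper_force: 0.0
```

arm_command(dr=[[0,0,0],[0,0,0],[0,0,0],[0,0,0],[0,0,0]], xyz=[[0,0,-0.1],[0,0,-0.2],[0,0,-0.3],[0,0,-0.3],[0,0,-0.3]], jaw=[-0.65,-0.65,-0.65,-0.65,-0.65])

```text
clock: 18.9
eef_pos: [0.5225, -0.0245, 0.1911]
ee_rot: [-0.124, 0.801, 0.559, 0.178]
force: [-0.2, 0.4, -1.2]
grip_width: 0.0704
gripper_force: 0.0
```

```bash
cat >> h.py <<'E'
def edges(c,h,lo=60):
    im=rectify(c,h).astype(int);H,W=im.shape[:2]
    for n,x in((f'x at y={o}',im[:,W//2-3*o-6:W//2-3*o+6].mean(1)) for o in(-20,0,20)): print(n,[(80-i/3,*map(int,v)) for i,v in enumerate(x) if i%6==0 and (25<abs(80-i/3)<50)])
    for n,x in((f'y at x={o}',im[H//2-3*o-6:H//2-3*o+6].mean(0)) for o in(-35,0,35)): print(n,[(70-i/3,*map(int,v)) for i,v in enumerate(x) if i%6==0 and 24<abs(70-i/3)<40])
E
python3 - <<'E'
from h import *
s=manip.observe();p,r=tool();print(s['clock'],'tcp in frame',((p-F[:3])@Rf(F[3])).round(4))
c=cap('wrist','w13.png');edges(c,-.006)
E
```

```text
18.9 tcp in frame [-0.0006  0.0004  0.119 ]
x at y=-20 [(48.0, 16, 28, 55), (46.0, 18, 26, 40), (44.0, 49, 61, 70), (42.0, 40, 43, 43), (40.0, 53, 58, 56), (38.0, 82, 88, 87), (36.0, 82, 88, 87), (34.0, 82, 89, 88), (32.0, 83, 90, 89), (30.0, 81, 87, 86), (28.0, 83, 90, 89), (26.0, 84, 91, 90), (-26.0, 86, 94, 93), (-28.0, 84, 91, 90), (-30.0, 83, 90, 89), (-32.0, 83, 90, 89), (-34.0, 83, 90, 88), (-36.0, 84, 91, 91), (-38.0, 86, 93, 93), (-40.0, 85, 92, 91), (-42.0, 83, 89, 88), (-44.0, 84, 91, 89), (-46.0, 33, 41, 55), (-48.0, 15, 26, 50)]
x at y=0 [(48.0, 23, 29, 39), (46.0, 12, 18, 29), (44.0, 57, 70, 76), (42.0, 43, 46, 46), (40.0, 49, 53, 51), (38.0, 47, 51, 50), (36.0, 59, 64, 63), (34.0, 73, 79, 78), (32.0, 74, 80, 79), (30.0, 87, 94, 93), (28.0, 86, 92, 91), (26.0, 84, 91, 90), (-26.0, 89, 96, 95), (-28.0, 88, 95, 94), (-30.0, 87, 95, 93), (-32.0, 83, 90, 89), (-34.0, 83, 90, 89), (-36.0, 87, 94, 94), (-38.0, 86, 94, 93), (-40.0, 87, 94, 93), (-42.0, 87, 95, 94), (-44.0, 87, 94, 93), (-46.0, 38, 46, 55), (-48.0, 15, 26, 50)]
x at y=20 [(48.0, 16, 28, 53), (46.0, 13, 22, 39),
[... 643 characters left out ...]
 89), (-30.0, 61, 73, 79), (-32.0, 6, 10, 20), (-34.0, 13, 23, 44), (-36.0, 19, 34, 65), (-38.0, 18, 33, 64)]
y at x=0 [(38.0, 17, 30, 58), (36.0, 18, 31, 59), (34.0, 11, 19, 36), (32.0, 84, 91, 90), (30.0, 87, 94, 93), (28.0, 88, 95, 94), (26.0, 87, 94, 93), (-26.0, 81, 88, 87), (-28.0, 80, 86, 86), (-30.0, 58, 70, 78), (-32.0, 5, 10, 19), (-34.0, 16, 29, 54), (-36.0, 19, 33, 63), (-38.0, 18, 33, 63)]
y at x=35 [(38.0, 18, 31, 59), (36.0, 18, 32, 61), (34.0, 8, 14, 27), (32.0, 80, 87, 86), (30.0, 84, 91, 90), (28.0, 84, 91, 90), (26.0, 85, 92, 92), (-26.0, 81, 88, 87), (-28.0, 83, 90, 89), (-30.0, 50, 61, 68), (-32.0, 5, 9, 18), (-34.0, 14, 25, 48), (-36.0, 16, 28, 54), (-38.0, 17, 29, 55)]
```

The drawing is in the recess: the rectified width fits and the rim shadow falls on it. Next, the backing.

```bash
python3 - <<'E'
from h import *
go(([.495,.13,.25],Rd(.85)),([.459,.289,.16],Rd(.4375)))
E
```

```text
dr [-0.0417, -0.2158, 0.1813] xyz [0.3693, -0.1962, 0.008] rows>=3.8
dr [0.0, 0.0, 0.2062] xyz [0.2392, -0.33, 0.225] rows>=3.7
```

arm_command(dr=[[-0.0417,-0.2158,0.1813],[-0.0417,-0.2158,0.1813],[-0.0417,-0.2158,0.1813],[-0.0417,-0.2158,0.1813],[-0.0417,-0.2158,0.1813]], xyz=[[0.369,-0.196,0.008],[0.369,-0.196,0.008],[0.369,-0.196,0.008],[0.369,-0.196,0.008],[0.369,-0.196,0.008]], jaw=[-0.75,-0.75,-0.75,-0.75,-0.75])

```text
clock: 19.45
eef_pos: [0.4948, 0.1283, 0.2483]
ee_rot: [-0.006, 0.908, 0.419, 0.005]
force: [1.0, 0.2, -0.5]
grip_width: 0.0747
gripper_force: 0.0
```

arm_command(dr=[[0,0,0.206],[0,0,0.206],[0,0,0.206],[0,0,0.206],[0,0,0.206]], xyz=[[0.239,-0.33,0.225],[0.239,-0.33,0.225],[0.239,-0.33,0.225],[0.239,-0.33,0.225],[0.239,-0.33,0.225]], jaw=[-0.75,-0.75,-0.75,-0.75,-0.75])

```text
clock: 19.95
eef_pos: [0.4533, 0.2897, 0.1565]
ee_rot: [-0.008, 0.974, 0.229, 0.0]
force: [0.8, -0.6, 0.2]
grip_width: 0.0745
gripper_force: 0.0
```

arm_command(dr=[[0,0,0],[0,0,0]], xyz=[[0,0,0],[0,0,0]], jaw=[-0.75,-0.75])

```text
clock: 20.15
eef_pos: [0.4576, 0.2858, 0.161]
ee_rot: [-0.008, 0.974, 0.226, 0.005]
force: [0.3, -1.2, -0.2]
grip_width: 0.0745
gripper_force: 0.0
```

```bash
python3 - <<'E'
from h import *
s=manip.observe();p,r=tool();print(s['clock'],p)
c=cap('wrist','w14.png')
b=np.array([.459,.289,.006]);x=Rd(.4375)[:,0];y=Rd(.4375)[:,1]
for o in((.03,0),(.025,.02),(-.03,0)):
    uv=proj(c,b+x*o[0]+y*o[1])[0];print(uv.round(),c['color'][int(uv[1]),int(uv[0])])
    for t in(14,20,26): findrect(c,uv,.006,t)
print('desk',c['color'][int(uv[1])+60,int(uv[0])-60])
go(([.459,.289,.055],Rd(.4375)))
E
```

```text
20.15 [0.45764759 0.28579578 0.16100415]
[282. 158.] [ 27  57 100]
rect mm ((458.12054443359375, 289.4674072265625), (87.33709716796875, 61.790679931640625), 24.513629913330078) 48
rect mm ((458.0213317871094, 288.8865966796875), (88.09330749511719, 62.765342712402344), 24.51361846923828) 43
rect mm ((435.4683837890625, 266.5823974609375), (168.52943420410156, 89.18315887451172), 46.890541076660156) 187
[307. 164.] [27 56 96]
rect mm ((458.1277770996094, 289.52215576171875), (87.27859497070312, 61.69713592529297), 24.513629913330078) 35
rect mm ((458.10894775390625, 288.66607666015625), (88.06993103027344, 63.23930740356445), 24.513628005981445) 47
rect mm ((437.35003662109375, 268.2574462890625), (163.51182556152344, 88.72520446777344), 46.890541076660156) 179
[281. 229.] [28 56 98]
rect mm ((458.1277770996094, 289.52215576171875), (87.27859497070312, 61.69713592529297), 24.513629913330078) 39
rect mm ((458.13262939453125, 288.6768798828125), (88.0647964477539, 63.23929977416992), 24.51363182067871) 46
rect mm ((437.35003662109375, 268.2574462890625), (163.51182556152344, 88.72520446777344), 46.890541076660156) 178
desk [ 49  81 119]
dr [-0.0067, -0.0067, 0.0086] xyz [0.0024, -0.0032, 0.2662] rows>=2.1
```

```bash
python3 - <<'E'
from h import *
go(([.4581,.2894,.045],Rd(.428)))
E
```

```text
dr [-0.0068, -0.0066, 0.0133] xyz [0.0005, -0.0047, 0.2912] rows>=2.3
```

arm_command(dr=[[-0.0068,-0.0066,0.0133],[-0.0068,-0.0066,0.0133],[-0.0068,-0.0066,0.0133],[-0.0068,-0.0066,0.0133],[-0.0068,-0.0066,0.0133]], xyz=[[0.0005,-0.0047,0.1],[0.0005,-0.0047,0.2],[0.0005,-0.0047,0.28],[0.0005,-0.0047,0.291],[0.0005,-0.0047,0.291]], jaw=[-0.65,-0.65,-0.65,-0.65,-0.65])

```text
clock: 20.7
eef_pos: [0.4581, 0.2893, 0.0453]
ee_rot: [0.0, 0.977, 0.212, -0.0]
force: [-0.3, -0.1, -0.3]
grip_width: 0.0704
gripper_force: 0.0
```

arm_command(dr=[[0,0,0],[0,0,0]], xyz=[[0,0,0],[0,0,0]], jaw=[-0.65,-0.65])

```text
clock: 20.9
eef_pos: [0.459, 0.2904, 0.047]
ee_rot: [-0.0, 0.977, 0.213, 0.002]
force: [0.6, 0.2, 0.9]
grip_width: 0.0708
gripper_force: 0.0
```

```bash
python3 - <<'E'
from h import *
p,r=tool();print(p)
go(([.4581,.2894,-.003],Rd(.428)))
c=cap('wrist','w15.png')
uv=proj(c,np.array([.4581,.2894,.006])+Rd(.428)[:,0]*.03)[0];[findrect(c,uv,.006,t) for t in(14,20)]
E
```

```text
[0.45899486 0.29043671 0.04699944]
dr [-0.0, -0.0018, 0.0003] xyz [-0.0036, 0.0014, 0.125] rows>=1.0
rect mm ((458.3734436035156, 290.3166198730469), (85.99079132080078, 61.50734329223633), 24.234882354736328) 121
rect mm ((458.31964111328125, 290.3219299316406), (87.12350463867188, 61.54510498046875), 24.276893615722656) 121
```

arm_command(dr=[[0,-0.0018,0.002],[0,-0.0018,0.002],[0,-0.0018,0.002],[0,-0.0018,0.002]], xyz=[[-0.0017,-0.0005,0.08],[-0.0017,-0.0005,0.12],[-0.0017,-0.0005,0.125],[-0.0017,-0.0005,0.125]], jaw=[-0.65,-0.65,-0.65,-0.65])

```text
clock: 21.35
eef_pos: [0.4573, 0.2902, -0.0044]
ee_rot: [0.0, 0.978, 0.211, -0.001]
force: [-0.2, 1.3, 0.3]
grip_width: 0.0704
gripper_force: 0.0
```

arm_command(dr=[[0,0,0],[0,0,0],[0,0,0],[0,0,0]], xyz=[[0,0,0],[0,0,0],[0,0,0],[0,0,0]], jaw=[-0.35,-0.35,-0.35,-0.35])

```text
clock: 21.75
eef_pos: [0.4578, 0.2904, -0.0035]
ee_rot: [0.0, 0.978, 0.211, -0.001]
force: [-1.0, -0.7, 6.8]
grip_width: 0.0609
gripper_force: 27.8
```

arm_command(dr=[[0,0,0],[0,0,0],[0,0,0],[0,0,0],[0,0,0]], xyz=[[0,0,-0.1],[0,0,-0.25],[0,0,-0.4],[0,0,-0.6],[0,0,-0.6]], jaw=[-0.35,-0.35,-0.35,-0.35,-0.35])

```text
clock: 22.25
eef_pos: [0.4574, 0.2902, 0.2379]
ee_rot: [0.0, 0.978, 0.211, -0.001]
force: [0.4, 1.2, -0.5]
grip_width: 0.0606
gripper_force: 27.7
```

arm_command(dr=[[0,0,0],[0,0,0]], xyz=[[0,0,0],[0,0,0]], jaw=[-0.35,-0.35])

```text
clock: 22.45
eef_pos: [0.4581, 0.2906, 0.2366]
ee_rot: [-0.0, 0.978, 0.211, 0.0]
force: [-0.7, 0.3, -0.7]
grip_width: 0.0609
gripper_force: 27.7
```

```bash
python3 - <<'E'
from h import *
s=manip.observe();p,r=tool();print(s['clock'],p,s['grip_width'],s['gripper_force'])
c=cap('wrist','w16.png')
X=np.array([[.0007,-.9603,-.279,.0694],[1,.0005,.0007,.0004],[-.0005,-.279,.9603,-.142],[0,0,0,1]])
d=dict(c);d['extrinsics']=X;im=c['color'].astype(int)
print(proj(d,[[.044,0,-.008],[-.044,0,-.008],[.03,.031,-.008],[.03,-.031,-.008]]).round(1).tolist())
v0=int(proj(d,[[.03,0,-.008]])[0][1])
print([(v,im[v,265].tolist()) for v in range(166,192,2)]);print([(v,im[v,265].tolist()) for v in range(355,385,3)])
print(v0,[(u,im[v0,u].tolist()) for u in list(range(192,216,2))+list(range(350,376,2))])
a=[.0003,.0005,-.008,0]
go(([.50,.16,.255],Rd(.85)),(tcp(a,.08),MFy(a)))
E
```

```text
22.45 [0.45812105 0.29055401 0.23662345] 0.060875364096427895 27.697775065898895
[[281.0, 179.2], [281.1, 379.0], [362.9, 215.8], [199.2, 215.7]]
[(166, [71, 116, 164]), (168, [72, 118, 166]), (170, [71, 117, 165]), (172, [71, 117, 164]), (174, [71, 116, 165]), (176, [72, 117, 164]), (178, [25, 44, 67]), (180, [20, 41, 71]), (182, [31, 65, 110]), (184, [35, 70, 117]), (186, [32, 67, 115]), (188, [35, 69, 117]), (190, [34, 69, 117])]
[(355, [13, 28, 48]), (358, [11, 26, 44]), (361, [12, 27, 45]), (364, [13, 28, 46]), (367, [13, 28, 47]), (370, [16, 33, 56]), (373, [29, 60, 105]), (376, [29, 62, 104]), (379, [29, 57, 97]), (382, [67, 110, 156])]
215 [(192, [70, 114, 159]), (194, [70, 115, 162]), (196, [73, 119, 167]), (198, [73, 119, 168]), (200, [69, 113, 161]), (202, [29, 58, 100]), (204, [30, 62, 105]), (206, [32, 62, 107]), (208, [31, 63, 108]), (210, [33, 67, 114]), (212, [34, 68, 118]), (214, [36, 71, 122]), (350, [32, 65, 111]), (352, [33, 66, 113]), (354, [33, 66, 112]), (356, [32, 64, 111]), (358, [32, 66, 111]), (360, [31, 64, 108]), (362, [32, 65, 109]), (364, [41, 60, 80]), (366, [77, 89, 95]), (368, [75, 87, 93]), (370, [74, 87, 92]), (372, [74, 86, 92]), (374, [74, 87, 92])]
dr [-0.0004, 0.0018, -0.2126] xyz [-0.0373, 0.3405, -0.0501] rows>=2.8
dr [0.0402, 0.2157, -0.1814] xyz [-0.2625, 0.3283, 0.2659] rows>=4.0
```

The grip is good but slightly deep. I'll regrip about 2.5 mm higher, like the drawing, so the board's edge leads the fingertips.

arm_command(dr=[[0,0,0],[0,0,0],[0,0,0],[0,0,0],[0,0,0]], xyz=[[0,0,0.12],[0,0,0.24],[0,0,0.36],[0,0,0.48],[0,0,0.57]], jaw=[-0.35,-0.35,-0.35,-0.35,-0.35])

```text
clock: 23.0
eef_pos: [0.4542, 0.2887, 0.0026]
ee_rot: [0.001, 0.978, 0.211, -0.005]
force: [0.4, 0.5, -0.6]
grip_width: 0.0608
gripper_force: 27.7
```

arm_command(dr=[[0,0,0],[0,0,0],[0,0,0],[0,0,0],[0,0,0]], xyz=[[0,0,0.03],[0,0,0.03],[0,0,0.03],[0,0,0.024],[0,0,0.024]], jaw=[-0.35,-0.35,-0.65,-0.65,-0.65])

```text
clock: 23.5
eef_pos: [0.4568, 0.2899, -0.0027]
ee_rot: [0.0, 0.978, 0.211, -0.002]
force: [-0.2, 0.0, 0.8]
grip_width: 0.0707
gripper_force: 0.0
```

arm_command(dr=[[0,0,0],[0,0,0],[0,0,0],[0,0,0],[0,0,0]], xyz=[[0,0,0],[0,0,0],[0,0,0],[0,0,0],[0,0,0]], jaw=[-0.65,-0.35,-0.35,-0.35,-0.35])

```text
clock: 24.0
eef_pos: [0.4569, 0.29, -0.0024]
ee_rot: [0.0, 0.978, 0.211, -0.002]
force: [-1.0, -1.0, 4.6]
grip_width: 0.0608
gripper_force: 26.9
```

arm_command(dr=[[0,0,0],[0,0,0],[0,0,0],[0,0,0],[0,0,0]], xyz=[[0,0,-0.1],[0,0,-0.25],[0,0,-0.4],[0,0,-0.6],[0,0,-0.6]], jaw=[-0.35,-0.35,-0.35,-0.35,-0.35])

```text
clock: 24.5
eef_pos: [0.4574, 0.2902, 0.2392]
ee_rot: [0.0, 0.978, 0.211, -0.002]
force: [1.0, 0.8, -0.4]
grip_width: 0.0607
gripper_force: 27.7
```

arm_command(dr=[[0,0,0],[0,0,0]], xyz=[[0,0,0],[0,0,0]], jaw=[-0.35,-0.35])

```text
clock: 24.7
eef_pos: [0.4581, 0.2905, 0.2382]
ee_rot: [0.0, 0.978, 0.211, -0.001]
force: [-0.4, 0.1, -0.9]
grip_width: 0.061
gripper_force: 27.7
```

```bash
python3 - <<'E'
from h import *
s=manip.observe();p,r=tool();print(s['clock'],p,s['grip_width'],s['gripper_force'])
c=cap('wrist','w17.png')
X=np.array([[.0007,-.9603,-.279,.0694],[1,.0005,.0007,.0004],[-.0005,-.279,.9603,-.142],[0,0,0,1]])
d=dict(c);d['extrinsics']=X;im=c['color'].astype(int)
print(proj(d,[[.044,0,-.007],[-.044,0,-.007],[.03,.031,-.007],[.03,-.031,-.007]]).round(1).tolist())
v0=int(proj(d,[[.03,0,-.007]])[0][1])
for u in(225,265,340):print([(v,int(im[v,u,2])) for v in range(170,192)]);
print([(v,int(im[v,265,2])) for v in range(355,386,2)])
print(v0,[(u,int(im[v0,u,2])) for u in list(range(196,210))+list(range(354,370))])
a=[-.0003,.0006,-.007,0]
go(([.50,.16,.255],Rd(.85)),(tcp(a,.08),MFy(a)))
E
```

```text
24.7 [0.45814862 0.29052581 0.2382231 ] 0.060979098293054874 27.65800505876541
[[281.1, 178.7], [281.1, 377.4], [362.3, 215.0], [199.8, 214.9]]
[(170, 162), (171, 160), (172, 157), (173, 155), (174, 156), (175, 158), (176, 164), (177, 165), (178, 165), (179, 166), (180, 167), (181, 112), (182, 53), (183, 53), (184, 85), (185, 102), (186, 114), (187, 116), (188, 117), (189, 117), (190, 115), (191, 116)]
[(170, 164), (171, 163), (172, 165), (173, 167), (174, 162), (175, 162), (176, 164), (177, 168), (178, 170), (179, 171), (180, 164), (181, 108), (182, 52), (183, 48), (184, 82), (185, 101), (186, 113), (187, 115), (188, 115), (189, 116), (190, 117), (191, 116)]
[(170, 183), (171, 184), (172, 184), (173, 184), (174, 183), (175, 184), (176, 184), (177, 184), (178, 185), (179, 184), (180, 185), (181, 151), (182, 60), (183, 49), (184, 79), (185, 101), (186, 112), (187, 117), (188, 116), (189, 116), (190, 118), (191, 117)]
[(355, 47), (357, 46), (359, 46), (361, 46), (363, 46), (365, 47), (367, 44), (369, 101), (371, 105), (373, 105), (375, 104), (377, 104), (379, 103), (381, 151), (383, 156), (385, 160)]
214 [(196, 169), (197, 168), (198, 169), (199, 170), (200, 165), (201, 131), (202, 102), (203, 103), (204, 105), (205, 106), (206, 106), (207, 107), (208, 108), (209, 111), (354, 111), (355, 111), (356, 110), (357, 112), (358, 110), (359, 109), (360, 109), (361, 110), (362, 105), (363, 82), (364, 68), (365, 93), (366, 96), (367, 94), (368, 95), (369, 94)]
dr [-0.0005, 0.0023, -0.2126] xyz [-0.0373, 0.3404, -0.0458] rows>=2.8
dr [0.0402, 0.2157, -0.1814] xyz [-0.2623, 0.3279, 0.263] rows>=4.0
```

Regripped. The board now sits about 1.8 mm towards tool −x, which I'll allow for. Carrying it over.

arm_command(dr=[[0,0.002,-0.2126],[0,0.002,-0.2126],[0,0.002,-0.2126],[0,0.002,-0.2126],[0,0.002,-0.2126]], xyz=[[-0.037,0.34,-0.046],[-0.037,0.34,-0.046],[-0.037,0.34,-0.046],[-0.037,0.34,-0.046],[-0.037,0.34,-0.046]], jaw=[-0.35,-0.35,-0.35,-0.35,-0.35])

```text
clock: 25.25
eef_pos: [0.5001, 0.1593, 0.254]
ee_rot: [-0.001, 0.912, 0.411, -0.002]
force: [0.7, 0.4, -1.0]
grip_width: 0.0604
gripper_force: 27.7
```

arm_command(dr=[[0.04,0.2157,-0.181],[0.04,0.2157,-0.181],[0.04,0.2157,-0.181],[0.04,0.2157,-0.181],[0.04,0.2157,-0.181]], xyz=[[-0.262,0.328,0.263],[-0.262,0.328,0.263],[-0.262,0.328,0.263],[-0.262,0.328,0.263],[-0.262,0.328,0.263]], jaw=[-0.35,-0.35,-0.35,-0.35,-0.35])

```text
clock: 25.75
eef_pos: [0.526, 0.0167, 0.1608]
ee_rot: [-0.12, 0.81, 0.55, 0.162]
force: [-0.5, 0.5, -0.5]
grip_width: 0.0606
gripper_force: 27.7
```

arm_command(dr=[[0,0,0],[0,0,0]], xyz=[[0,0,0],[0,0,0]], jaw=[-0.35,-0.35])

```text
clock: 25.95
eef_pos: [0.5257, 0.0163, 0.1606]
ee_rot: [-0.12, 0.812, 0.548, 0.16]
force: [-0.4, 0.4, -0.0]
grip_width: 0.0605
gripper_force: 27.7
```

```bash
python3 - <<'E'
from h import *
a=[-.0018,.0006,-.0065,0]
print(manip.observe()['eef_pos'])
go((tcp(a,.04),MFy(a)),(tcp(a,.0095),MFy(a)))
E
```

```text
[0.52573526 0.01629658 0.16059493]
dr [-0.0037, 0.0172, -0.0169] xyz [-0.0465, 0.0295, 0.1045] rows>=0.9
dr [0.0, 0.0, 0.0] xyz [0.0, 0.0, 0.0762] rows>=0.6
```

arm_command(dr=[[-0.0037,0.017,-0.017],[-0.0037,0.017,-0.017],[-0.0037,0.017,-0.017],[-0.0037,0.017,-0.017],[-0.0037,0.017,-0.017]], xyz=[[-0.0465,0.0295,0.05],[-0.0465,0.0295,0.1],[-0.0465,0.0295,0.1045],[-0.0465,0.0295,0.1045],[-0.0465,0.0295,0.1045]], jaw=[-0.35,-0.35,-0.35,-0.35,-0.35])

```text
clock: 26.45
eef_pos: [0.537, 0.0121, 0.1173]
ee_rot: [-0.122, 0.799, 0.561, 0.179]
force: [0.4, 0.3, 0.1]
grip_width: 0.0607
gripper_force: 27.7
```

```bash
python3 - <<'E'
from h import *
c=cap('wrist','w18.png')
X=np.array([[.0007,-.9603,-.279,.0694],[1,.0005,.0007,.0004],[-.0005,-.279,.9603,-.142],[0,0,0,1]])
d=dict(c);d['extrinsics']=X;im=c['color'].astype(int)
print(proj(d,[[.044,0,-.0065],[-.044,0,-.0065]]).round(1).tolist())
print([(v,int(im[v,245,2]),int(im[v,320,2])) for v in range(174,194)]);
print([(v,int(im[v,265,2])) for v in range(360,390,2)])
a=[-.0018,.0006,-.0065,0]
go((tcp(a,.0095),MFy(a)))
E
```

```text
[[281.1, 178.5], [281.1, 376.6]]
[(174, 65, 60), (175, 64, 59), (176, 62, 61), (177, 68, 57), (178, 104, 63), (179, 109, 101), (180, 109, 107), (181, 105, 106), (182, 98, 105), (183, 101, 104), (184, 122, 124), (185, 129, 136), (186, 125, 132), (187, 123, 128), (188, 123, 128), (189, 124, 128), (190, 122, 127), (191, 122, 128), (192, 121, 128), (193, 122, 128)]
[(360, 119), (362, 119), (364, 120), (366, 119), (368, 119), (370, 119), (372, 119), (374, 119), (376, 119), (378, 119), (380, 111), (382, 111), (384, 114), (386, 115), (388, 73)]
dr [0.0022, 0.0002, 0.0036] xyz [-0.0046, -0.0037, 0.0818] rows>=0.7
```

arm_command(dr=[[0.002,0,0.0036],[0.002,0,0.0036],[0.002,0,0.0036],[0.002,0,0.0036],[0.002,0,0.0036]], xyz=[[-0.0046,-0.0037,0.04],[-0.0046,-0.0037,0.07],[-0.0046,-0.0037,0.08],[-0.0046,-0.0037,0.081],[-0.0046,-0.0037,0.081]], jaw=[-0.35,-0.35,-0.35,-0.35,-0.35])

```text
clock: 27.0
eef_pos: [0.5396, 0.0228, 0.0863]
ee_rot: [-0.124, 0.801, 0.558, 0.177]
force: [0.1, 0.1, -0.5]
grip_width: 0.0607
gripper_force: 27.7
```

```bash
python3 - <<'E'
from h import *
a=[-.0018,.0006,-.0065,0]
print(manip.observe()['force'])
go((tcp(a,.0045),MFy(a)))
E
```

```text
[ 0.1399772   0.07863868 -0.46729676]
dr [-0.0002, 0.0001, -0.0008] xyz [0.0028, 0.0001, 0.012] rows>=0.1
```

arm_command(dr=[[0,0,-0.001],[0,0,-0.001],[0,0,-0.001],[0,0,-0.001]], xyz=[[0.0025,0,0.004],[0.0025,0,0.009],[0.0025,0,0.012],[0.0025,0,0.012]], jaw=[-0.35,-0.35,-0.35,-0.35])

```text
clock: 27.4
eef_pos: [0.5404, 0.0255, 0.0823]
ee_rot: [-0.124, 0.8, 0.559, 0.177]
force: [-1.5, -0.5, 1.3]
grip_width: 0.0606
gripper_force: 28.6
```

```bash
python3 - <<'E'
from h import *
s=manip.observe();p,r=tool();print('F in tool',(r.as_matrix().T@s['force']).round(2),'tcp in frame',((p-F[:3])@Rf(F[3])).round(4),'torq',(r.as_matrix().T@s['wrist_torque']).round(2))
E
```

```text
F in tool [-0.32 -1.22 -1.53] tcp in frame [ 0.0016  0.0008 -0.0021] torq [ 0.03 -0.22 -0.06]
```

arm_command(dr=[[0,0,0],[0,0,0],[0,0,0],[0,0,0]], xyz=[[0,0,-0.001],[0,0,-0.001],[0,0,-0.001],[0,0,-0.001]], jaw=[-0.35,-0.65,-0.65,-0.65])

```text
clock: 27.8
eef_pos: [0.5403, 0.0254, 0.0824]
ee_rot: [-0.124, 0.8, 0.559, 0.177]
force: [0.2, 0.1, 0.3]
grip_width: 0.0704
gripper_force: 0.0
```

arm_command(dr=[[0,0,0],[0,0,0],[0,0,0],[0,0,0],[0,0,0]], xyz=[[0,0,-0.1],[0,0,-0.2],[0,0,-0.25],[0,0,-0.25],[0,0,-0.25]], jaw=[-0.65,-0.65,-0.65,-0.65,-0.65])

```text
clock: 28.3
eef_pos: [0.5256, -0.0142, 0.1728]
ee_rot: [-0.124, 0.801, 0.559, 0.177]
force: [-0.3, 0.3, 0.7]
grip_width: 0.0704
gripper_force: 0.0
```

```bash
python3 - <<'E'
from h import *
s=manip.observe();p,r=tool();print(s['clock'],'tcp in frame',((p-F[:3])@Rf(F[3])).round(4))
c=cap('wrist','w19.png')
im=rectify(c,0);cv2.imwrite('pics/r19.png',cv2.resize(im,(700,800))[100:700])
E
```

```text
28.3 tcp in frame [0.0014 0.001  0.0979]
```

View pics/r19.png

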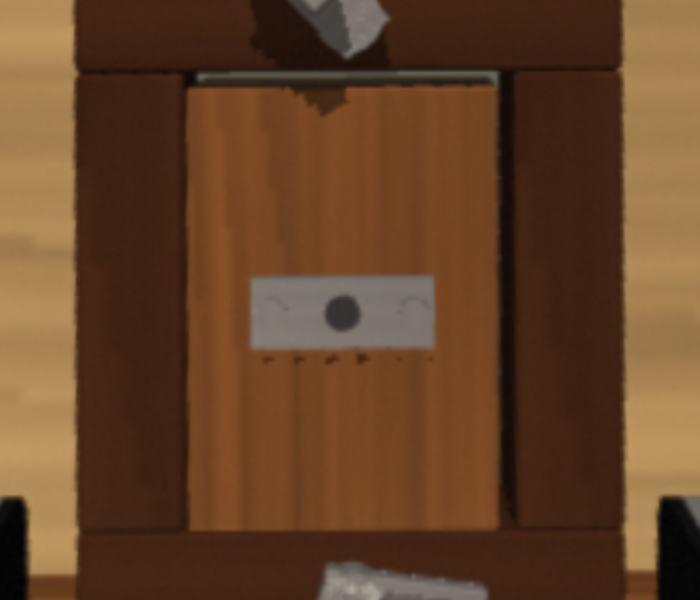

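The backing sits flush in the frame with the hanger plate out, 3 mm gap at the top (within clearance). My ten views are used, so from here I go by numbers. I'll press both ends with shut fingers.

```bash
cat >> h.py <<'E'
def fp(x,y,h): return fr(F,[[x,y,h]])[0]
def Mrot(t): return MF@R.from_euler('z',-t).as_matrix()   # tool x turned ccw t in frame
E
python3 - <<'E'
from h import *
go((fp(.03,0,.012),MF),(fp(.03,0,-.003),MF),(fp(.03,0,.015),MF),(fp(-.03,0,.015),MF),(fp(-.03,0,-.003),MF),(fp(-.03,0,.06),MF))
E
```

```text
dr [-0.0011, 0.0, -0.0002] xyz [0.0716, 0.0041, 0.213] rows>=1.8
dr [0.0, 0.0, 0.0] xyz [-0.0, -0.0, 0.0375] rows>=0.3
dr [0.0, 0.0, 0.0] xyz [0.0, -0.0, -0.045] rows>=0.4
dr [0.0, 0.0, 0.0] xyz [-0.15, 0.0, 0.0] rows>=1.2
dr [0.0, 0.0, 0.0] xyz [-0.0, -0.0, 0.045] rows>=0.4
dr [0.0, 0.0, 0.0] xyz [0.0, 0.0, -0.1575] rows>=1.3
```

arm_command(dr=[[0,0,0],[0,0,0],[0,0,0],[0,0,0],[0,0,0]], xyz=[[0.0716,0.004,0.0],[0.0716,0.004,0.0],[0.0716,0.004,0.1],[0.0716,0.004,0.2],[0.0716,0.004,0.213]], jaw=[1,1,1,1,1])

```text
clock: 28.85
eef_pos: [0.5454, 0.0456, 0.1031]
ee_rot: [-0.128, 0.8, 0.559, 0.174]
force: [-0.3, -0.1, -0.1]
grip_width: 0.0001
gripper_force: 0.0
```

arm_command(dr=[[0,0,0],[0,0,0],[0,0,0],[0,0,0],[0,0,0]], xyz=[[0,0,0],[0,0,0.02],[0,0,0.03],[0,0,0.0375],[0,0,0.0375]], jaw=[1,1,1,1,1])

```text
clock: 29.35
eef_pos: [0.5512, 0.0471, 0.0988]
ee_rot: [-0.122, 0.8, 0.56, 0.178]
force: [-18.6, -15.4, 34.3]
grip_width: 0.0
gripper_force: 19.8
```

```bash
python3 - <<'E'
from h import *
s=manip.observe();p,r=tool();print('F in tool',(r.as_matrix().T@s['force']).round(2),'tcp in frame',((p-F[:3])@Rf(F[3])).round(4))
E
```

```text
F in tool [ -4.38 -12.05 -39.96] tcp in frame [ 0.0303 -0.0018  0.0028]
```

arm_command(dr=[[0,0,0],[0,0,0],[0,0,0],[0,0,0]], xyz=[[0,0,-0.045],[-0.08,0,-0.045],[-0.15,0,-0.045],[-0.15,0,-0.045]], jaw=[1,1,1,1])

```text
clock: 29.75
eef_pos: [0.5289, -0.0115, 0.0851]
ee_rot: [-0.124, 0.801, 0.558, 0.177]
force: [-0.5, -0.1, 0.7]
grip_width: -0.0004
gripper_force: 0.0
```

arm_command(dr=[[0,0,0],[0,0,0],[0,0,0],[0,0,0]], xyz=[[0,0,0.025],[0,0,0.035],[0,0,0.045],[0,0,0.045]], jaw=[1,1,1,1])

```text
clock: 30.15
eef_pos: [0.5321, -0.0034, 0.0735]
ee_rot: [-0.122, 0.799, 0.561, 0.178]
force: [-27.0, -22.3, 49.3]
grip_width: -0.0
gripper_force: 28.4
```

```bash
python3 - <<'E'
from h import *
s=manip.observe();p,r=tool();print('F in tool',(r.as_matrix().T@s['force']).round(2),'tcp in frame',((p-F[:3])@Rf(F[3])).round(4),s['joint_pos'].round(2))
E
```

```text
F in tool [ -6.59 -17.58 -57.44] tcp in frame [-0.0293 -0.0013  0.0026] [-0.41  0.54  1.81  0.57  0.9  -0.44]
```

arm_command(dr=[[0,0,0],[0,0,0],[0,0,0],[0,0,0]], xyz=[[0,0,-0.1],[0,0,-0.16],[0,0,-0.16],[0,0,-0.16]], jaw=[0.3,0.3,0.3,0.3])

```text
clock: 30.55
eef_pos: [0.523, -0.0263, 0.1271]
ee_rot: [-0.124, 0.8, 0.559, 0.177]
force: [-0.9, 1.0, -0.4]
grip_width: 0.03
gripper_force: 0.0
```

```bash
python3 - <<'E'
from h import *
c=cap('wrist','w20.png')
print(manip.observe()['clock'],manip.observe()['grip_width'])
# button bars: grey (low saturation) pixels at h=.018 around each pivot
im=rectify(c,.018,w=.2).astype(int)
H,W=im.shape[:2]
g=(im.max(2)-im.min(2)<28)&(im.max(2)>60)
for n,px in(('up',.0565),('lo',-.0565)):
    r0=int(H/2-px*3000/1);
    k=np.zeros_like(g);cv2_r=90
    sub=g[max(r0-cv2_r,0):r0+cv2_r,W//2-cv2_r:W//2+cv2_r]
    ys,xs=np.nonzero(sub);x=(min(r0,cv2_r)-ys)/3;y=(cv2_r-xs)/3
    m=np.hypot(x,y)<30;print(n,m.sum(),x[m].mean().round(1),y[m].mean().round(1))
# approach for lower button: phi=-.14
t=np.arctan2(-np.cos(-.14),np.sin(-.14));print('lower wing ang',t)
E
```

```text
30.6 0.029546488446732785
up 4130 1.4 5.4
lo 13010 -8.8 -1.9
lower wing ang -1.7107963267948967
```

Both ends stop at the same height (2.7 mm in my fitted frame). I'll touch a side member for reference to see whether that is flush.

```bash
python3 - <<'E'
from h import *
go((fp(0,.052,.02),MF),(fp(0,.052,.001),MF))
E
```

```text
dr [-0.0011, -0.0, 0.0004] xyz [0.0732, -0.13, 0.1025] rows>=1.4
dr [0.0, 0.0, 0.0] xyz [0.0, -0.0, 0.0475] rows>=0.4
```

arm_command(dr=[[0,0,0],[0,0,0],[0,0,0],[0,0,0],[0,0,0]], xyz=[[0.073,-0.13,0.0],[0.073,-0.13,0.05],[0.073,-0.13,0.1],[0.073,-0.13,0.1],[0.073,-0.13,0.1]], jaw=[1,1,1,1,1])

```text
clock: 31.1
eef_pos: [0.4885, 0.0322, 0.1024]
ee_rot: [-0.125, 0.8, 0.559, 0.177]
force: [0.1, 0.3, 0.0]
grip_width: 0.0001
gripper_force: 0.0
```

arm_command(dr=[[0,0,0],[0,0,0],[0,0,0],[0,0,0]], xyz=[[0,0,0.025],[0,0,0.04],[0,0,0.047],[0,0,0.047]], jaw=[1,1,1,1])

```text
clock: 31.5
eef_pos: [0.4916, 0.0388, 0.0861]
ee_rot: [-0.124, 0.8, 0.559, 0.177]
force: [1.2, 0.3, 0.5]
grip_width: -0.0001
gripper_force: 0.0
```

```bash
python3 - <<'E'
from h import *
s=manip.observe();p,r=tool();print('F in tool',(r.as_matrix().T@s['force']).round(2),'tcp in frame',((p-F[:3])@Rf(F[3])).round(4))
# next: up, then to lower button
t=-1.711+np.pi
for n in(1.431,-1.711):print(n)
E
```

```text
F in tool [ 0.82  1.   -0.18] tcp in frame [-0.0008  0.0512  0.0032]
1.431
-1.711
```

arm_command(dr=[[0,0,0],[0,0,0],[0,0,0]], xyz=[[0,0,-0.07],[0,0,-0.14],[0,0,-0.14]], jaw=[0.3,0.3,0.3])

```text
clock: 31.8
eef_pos: [0.4851, 0.0152, 0.1394]
ee_rot: [-0.122, 0.801, 0.559, 0.179]
force: [0.6, -0.1, -0.2]
grip_width: 0.0297
gripper_force: 0.0
```

arm_command(dr=[[0,0,0],[0,0,0],[0,0,0],[0,0,0],[0,0,0]], xyz=[[0,0,0.04],[0,0,0.1],[0,0,0.14],[0,0,0.15],[0,0,0.15]], jaw=[1,1,1,1,1])

```text
clock: 32.3
eef_pos: [0.4914, 0.0391, 0.0856]
ee_rot: [-0.123, 0.8, 0.56, 0.178]
force: [-27.1, -21.1, 50.1]
grip_width: 0.0001
gripper_force: 28.9
```

```bash
python3 - <<'E'
from h import *
s=manip.observe();p,r=tool();print('F in tool',(r.as_matrix().T@s['force']).round(2),'tcp in frame',((p-F[:3])@Rf(F[3])).round(4))
E
```

```text
F in tool [ -5.25 -18.19 -57.75] tcp in frame [-0.0008  0.0515  0.0027]
```

arm_command(dr=[[0,0,0],[0,0,0],[0,0,0]], xyz=[[0,0,-0.07],[0,0,-0.14],[0,0,-0.14]], jaw=[0.3,0.3,0.3])

```text
clock: 32.6
eef_pos: [0.4855, 0.0169, 0.1354]
ee_rot: [-0.122, 0.801, 0.559, 0.179]
force: [-0.5, 0.2, -0.5]
grip_width: 0.0299
gripper_force: 0.0
```

```bash
python3 - <<'E'
from h import *
# lower button phi=-.14 ; wing dir (sin phi,-cos phi); tool x opposite/along: t=1.431 or -1.711
for t in(1.431,-1.711):
    w=np.array([np.sin(-.14),-np.cos(-.14)]);g=np.array([-.0565,0])+.015*w
    print(t);go((fp(*g,.06),Mrot(t)),(fp(*g,.012),Mrot(t)))
print(manip.observe()['joint_pos'].round(2))
E
```

```text
1.431
dr [0.0018, 0.0019, -0.7149] xyz [-0.1455, 0.1605, -0.0055] rows>=9.5
dr [0.0, 0.0, 0.0] xyz [-0.0, 0.0, 0.12] rows>=1.0
-1.711
dr [0.0019, -0.0019, 0.8561] xyz [-0.1455, 0.1605, -0.0055] rows>=11.4
dr [0.0, 0.0, 0.0] xyz [0.0, -0.0, 0.12] rows>=1.0
[-0.41  0.36  1.89  0.53  0.98 -0.38]
```

The member reads the same 2.7 mm, so the backing is flush and home. I'll shift the frame fit up 2.7 mm, then grip the lower button's bar with the tool turned along its wing.

```bash
cat >> h.py <<'E'
F=F+np.r_[Rf(F[3])[:,2]*.0027,0]
E
python3 - <<'E'
from h import *
w=np.array([np.sin(-.14),-np.cos(-.14)]);g=np.array([-.0565,0])+.015*w
go((fp(*g,.05),MF),(fp(*g,.05),Mrot(-.57)))
E
```

```text
dr [0.0024, 0.0002, 0.0006] xyz [-0.1455, 0.1604, 0.0128] rows>=1.7
dr [-0.0, -0.0, 0.285] xyz [0.0, 0.0, 0.0] rows>=3.8
```

arm_command(dr=[[0.0024,0,0],[0.0024,0,0],[0.0024,0,0]], xyz=[[-0.1455,0.1604,0.013],[-0.1455,0.1604,0.013],[-0.1455,0.1604,0.013]], jaw=[0.3,0.3,0.3])

```text
clock: 32.9
eef_pos: [0.5284, -0.054, 0.1013]
ee_rot: [-0.126, 0.801, 0.558, 0.176]
force: [0.1, 0.8, -0.3]
grip_width: 0.0302
gripper_force: 0.0
```

arm_command(dr=[[0,0,0.285],[0,0,0.285],[0,0,0.285],[0,0,0.285]], xyz=[[0,0,0],[0,0,0],[0,0,0],[0,0,0]], jaw=[0.3,0.3,0.3,0.3])

```text
clock: 33.3
eef_pos: [0.5261, -0.0499, 0.103]
ee_rot: [-0.172, 0.926, 0.309, 0.132]
force: [0.1, -0.3, 0.2]
grip_width: 0.0302
gripper_force: 0.0
```

arm_command(dr=[[0,0,0.285],[0,0,0.285],[0,0,0.285],[0,0,0.285]], xyz=[[0,0,0],[0,0,0],[0,0,0],[0,0,0]], jaw=[0.3,0.3,0.3,0.3])

```text
clock: 33.7
eef_pos: [0.5261, -0.0499, 0.103]
ee_rot: [-0.202, 0.976, 0.036, 0.079]
force: [0.0, 0.2, 0.1]
grip_width: 0.0296
gripper_force: 0.0
```

arm_command(dr=[[0,0,0.285],[0,0,0.285],[0,0,0.285],[0,0,0.285],[0,0,0.285]], xyz=[[0,0,0],[0,0,0],[0,0,0],[0,0,0],[0,0,0]], jaw=[0.3,0.3,0.3,0.3,0.3])

```text
clock: 34.2
eef_pos: [0.5262, -0.05, 0.1031]
ee_rot: [-0.216, 0.947, -0.237, 0.019]
force: [-0.3, 0.4, -0.1]
grip_width: 0.0297
gripper_force: 0.0
```

```bash
python3 - <<'E'
from h import *
p,r=tool();print(manip.observe()['clock'],((p-F[:3])@Rf(F[3])).round(4))
w=np.array([np.sin(-.14),-np.cos(-.14)]);g=np.array([-.0565,0])+.015*w
go((fp(*g,.009),Mrot(-1.711)))
E
```

```text
34.2 [-0.0584 -0.0119  0.0462]
dr [0.0004, 0.0037, 0.0] xyz [0.0081, -0.0005, 0.0929] rows>=0.7
```

arm_command(dr=[[0,0.0037,0],[0,0.0037,0],[0,0.0037,0],[0,0.0037,0],[0,0.0037,0]], xyz=[[0.008,0,0.03],[0.008,0,0.06],[0.008,0,0.085],[0.008,0,0.093],[0.008,0,0.093]], jaw=[0.3,0.3,0.3,0.3,0.3])

```text
clock: 34.7
eef_pos: [0.5345, -0.0373, 0.0693]
ee_rot: [-0.215, 0.947, -0.237, 0.023]
force: [-0.2, 0.4, 0.8]
grip_width: 0.0297
gripper_force: 0.0
```

arm_command(dr=[[0,0,0],[0,0,0],[0,0,0]], xyz=[[0,0,0],[0,0,0],[0,0,0]], jaw=[0.9,0.9,0.9], force=20)

```text
clock: 35.0
eef_pos: [0.5361, -0.0369, 0.071]
ee_rot: [-0.216, 0.947, -0.238, 0.025]
force: [5.5, 7.3, 0.8]
grip_width: 0.0075
gripper_force: 19.2
```

```bash
python3 - <<'E'
from h import *
s=manip.observe();p,r=tool();print(((p-F[:3])@Rf(F[3])).round(4),(r.as_matrix().T@s['force']).round(1),(r.as_matrix().T@s['wrist_torque']).round(2),s['joint_pos'].round(2))
E
```

```text
[-0.0577 -0.0166  0.0104] [ 1.5 -8.6  3. ] [1.14 0.29 0.16] [-0.47  0.56  1.78  0.55  0.93  1.23]
```

Gripped (7.5 mm on the 8 mm bar). Swinging the lower button through the arc.

arm_command(dr=[[0,0,-0.071],[0,0,-0.1425],[0,0,-0.214],[0,0,-0.285]], xyz=[[-0.0004,-0.0053,0],[-0.0015,-0.0105,0],[-0.0034,-0.0155,0],[-0.006,-0.0202,0]], jaw=[0.9,0.9,0.9,0.9])

```text
clock: 35.4
eef_pos: [0.538, -0.0289, 0.0748]
ee_rot: [-0.2, 0.975, 0.041, 0.085]
force: [7.8, 9.9, 0.4]
grip_width: 0.0073
gripper_force: 20.2
```

arm_command(dr=[[0,0,-0.071],[0,0,-0.1425],[0,0,-0.214],[0,0,-0.285]], xyz=[[-0.0004,-0.0053,0],[-0.0015,-0.0105,0],[-0.0034,-0.0155,0],[-0.006,-0.0202,0]], jaw=[0.9,0.9,0.9,0.9])

```text
clock: 35.8
eef_pos: [0.5345, -0.0207, 0.0779]
ee_rot: [-0.169, 0.924, 0.313, 0.138]
force: [7.5, 13.1, 3.4]
grip_width: 0.0073
gripper_force: 19.4
```

arm_command(dr=[[0,0,-0.071],[0,0,-0.1425],[0,0,-0.214],[0,0,-0.285],[0,0,-0.285]], xyz=[[-0.0004,-0.0053,0],[-0.0015,-0.0105,0],[-0.0034,-0.0155,0],[-0.006,-0.0202,0],[-0.006,-0.0202,0]], jaw=[0.9,0.9,0.9,0.9,0.9])

```text
clock: 36.3
eef_pos: [0.527, -0.0154, 0.079]
ee_rot: [-0.124, 0.799, 0.56, 0.18]
force: [5.3, 14.3, 5.2]
grip_width: 0.0074
gripper_force: 20.0
```

```bash
python3 - <<'E'
from h import *
s=manip.observe();p,r=tool();print(s['clock'],((p-F[:3])@Rf(F[3])).round(4),(r.as_matrix().T@s['force']).round(1),s['grip_width'],'toolx in frame',(Rf(F[3]).T@r.as_matrix()[:,0]).round(3))
E
```

```text
36.3 [-0.0389 -0.0007  0.0105] [16.   0.1  1.8] 0.007406177270588889 toolx in frame [1.    0.004 0.004]
```

The lower button is square across: tool axis along +x, bar at y≈0. Releasing and going to the upper one.

arm_command(dr=[[0,0,0],[0,0,0],[0,0,0],[0,0,0],[0,0,0]], xyz=[[0,0,0],[0,0,0],[0,0,-0.05],[0,0,-0.11],[0,0,-0.11]], jaw=[0.3,0.3,0.3,0.3,0.3])

```text
clock: 36.8
eef_pos: [0.5211, -0.0376, 0.1193]
ee_rot: [-0.12, 0.801, 0.559, 0.179]
force: [0.4, 0.2, -0.3]
grip_width: 0.0297
gripper_force: 0.0
```

```bash
python3 - <<'E'
from h import *
c=cap('wrist','w21.png');print(manip.observe()['clock'],manip.observe()['grip_width'])
go((fp(.0668,.0109,.05),MF))
# upper-button look: light grey pixels near pivot, plane h=.018
im=rectify(c,.018,w=.22).astype(int);H,W=im.shape[:2]
g=((im.max(2)-im.min(2)<25)&(im.max(2)>70)).astype(np.uint8)
n,l,st,ce=cv2.connectedComponentsWithStats(g)
for i in range(1,n):
    if st[i,4]>300:
        ys,xs=np.nonzero(l==i);x=(H/2-ys)/3;y=(W/2-xs)/3;m=np.cov(x,y);w,v=np.linalg.eigh(m);print(st[i,4],'c',x.mean().round(1),y.mean().round(1),'axis',v[:,1].round(2),np.sqrt(w).round(1))
E
```

```text
36.85 0.029623800212332307
dr [0.0026, 0.0009, 0.0001] xyz [0.2735, -0.0322, 0.0124] rows>=2.2
2473 c 60.8 5.9 axis [0.7  0.72] [3.1 8.5]
409 c 42.1 2.3 axis [-0.  1.] [ 0.2 15.4]
3385 c 1.3 1.6 axis [-0.01  1.  ] [3.7 9.6]
3005 c -41.6 -0.1 axis [-1. -0.] [3.2 8.8]
1987 c -66.8 26.8 axis [-0.97  0.25] [2.3 8.6]
1981 c -66.7 -32.0 axis [-0.97 -0.26] [2.3 8.5]
4070 c -71.7 -58.9 axis [-0.73 -0.69] [5.8 8.6]
14783 c -84.6 -2.0 axis [-0.96  0.29] [11.6 14. ]
5905 c -73.5 56.6 axis [-0.58  0.81] [6.6 8.8]
```

The numeric look shows the lower bar exactly along x. The upper wing's axis is (0.70, 0.72), at 0.80 rad, as planned.

arm_command(dr=[[0.0026,0.001,0],[0.0026,0.001,0],[0.0026,0.001,0],[0.0026,0.001,0]], xyz=[[0.2735,-0.032,0.012],[0.2735,-0.032,0.012],[0.2735,-0.032,0.012],[0.2735,-0.032,0.012]], jaw=[0.3,0.3,0.3,0.3])

```text
clock: 37.25
eef_pos: [0.5425, 0.0653, 0.1586]
ee_rot: [-0.125, 0.799, 0.56, 0.177]
force: [-0.3, -0.6, -0.4]
grip_width: 0.0297
gripper_force: 0.0
```

arm_command(dr=[[0,0,0.2925],[0,0,0.2925],[0,0,0.2925],[0,0,0.2925]], xyz=[[0,0,0],[0,0,0],[0,0,0],[0,0,0]], jaw=[0.3,0.3,0.3,0.3])

```text
clock: 37.65
eef_pos: [0.542, 0.0623, 0.1572]
ee_rot: [-0.172, 0.929, 0.301, 0.132]
force: [0.2, 1.0, -0.8]
grip_width: 0.0296
gripper_force: 0.0
```

arm_command(dr=[[0,0,0.2925],[0,0,0.2925],[0,0,0.2925],[0,0,0.2925]], xyz=[[0,0,0],[0,0,0],[0,0,0],[0,0,0]], jaw=[0.3,0.3,0.3,0.3])

```text
clock: 38.05
eef_pos: [0.542, 0.0623, 0.1572]
ee_rot: [-0.202, 0.976, 0.02, 0.077]
force: [0.5, 0.4, 0.3]
grip_width: 0.03
gripper_force: 0.0
```

arm_command(dr=[[0,0,0.2925],[0,0,0.2925],[0,0,0.2925],[0,0,0.2925]], xyz=[[0,0,0],[0,0,0],[0,0,0],[0,0,0]], jaw=[0.3,0.3,0.3,0.3])

```text
clock: 38.45
eef_pos: [0.542, 0.0623, 0.1572]
ee_rot: [-0.216, 0.94, -0.262, 0.015]
force: [-0.2, -0.6, -0.2]
grip_width: 0.0299
gripper_force: 0.0
```

arm_command(dr=[[0,0,0.2925],[0,0,0.2925],[0,0,0.2925],[0,0,0.2925],[0,0,0.2925]], xyz=[[0,0,0],[0,0,0],[0,0,0],[0,0,0],[0,0,0]], jaw=[0.3,0.3,0.3,0.3,0.3])

```text
clock: 38.95
eef_pos: [0.5421, 0.0625, 0.1574]
ee_rot: [-0.211, 0.826, -0.52, -0.047]
force: [-0.5, 0.2, -0.1]
grip_width: 0.0299
gripper_force: 0.0
```

```bash
python3 - <<'E'
from h import *
p,r=tool();print(manip.observe()['clock'],((p-F[:3])@Rf(F[3])).round(4),manip.observe()['joint_pos'].round(2))
go((fp(.0565+.015*np.cos(.8),.015*np.sin(.8),.010),Mrot(.8-np.pi)))
E
```

```text
38.95 [0.0652 0.012  0.0484] [-0.28  0.41  1.73  0.51  1.03  2.14]
dr [0.0016, 0.0017, -0.0008] xyz [-0.0004, -0.0055, 0.0959] rows>=0.8
```

arm_command(dr=[[0.0016,0.0017,0],[0.0016,0.0017,0],[0.0016,0.0017,0],[0.0016,0.0017,0],[0.0016,0.0017,0]], xyz=[[0,-0.0055,0.03],[0,-0.0055,0.06],[0,-0.0055,0.088],[0,-0.0055,0.096],[0,-0.0055,0.096]], jaw=[0.3,0.3,0.3,0.3,0.3])

```text
clock: 39.45
eef_pos: [0.5497, 0.0802, 0.1238]
ee_rot: [-0.212, 0.827, -0.519, -0.045]
force: [-0.4, 1.0, 0.6]
grip_width: 0.0298
gripper_force: 0.0
```

arm_command(dr=[[0,0,0],[0,0,0],[0,0,0]], xyz=[[0,0,0],[0,0,0],[0,0,0]], jaw=[0.9,0.9,0.9], force=20)

```text
clock: 39.75
eef_pos: [0.5502, 0.0798, 0.125]
ee_rot: [-0.212, 0.827, -0.519, -0.044]
force: [-0.8, -0.2, 0.6]
grip_width: 0.007
gripper_force: 24.1
```

```bash
python3 - <<'E'
from h import *
s=manip.observe();p,r=tool();print(((p-F[:3])@Rf(F[3])).round(4),(r.as_matrix().T@s['force']).round(1),s['grip_width'])
E
```

```text
[0.0689 0.0104 0.011 ] [-0.3  0.6 -0.7] 0.006964872361458806
```

arm_command(dr=[[0,0,-0.073],[0,0,-0.146],[0,0,-0.219],[0,0,-0.2925]], xyz=[[0.0004,0.0055,0],[0.0016,0.0108,0],[0.0036,0.0159,0],[0.0062,0.0207,0]], jaw=[0.9,0.9,0.9,0.9])

```text
clock: 40.15
eef_pos: [0.5441, 0.0747, 0.1218]
ee_rot: [-0.216, 0.942, -0.256, 0.02]
force: [-0.4, 0.5, 0.8]
grip_width: 0.0066
gripper_force: 24.1
```

arm_command(dr=[[0,0,-0.073],[0,0,-0.146],[0,0,-0.219],[0,0,-0.2925]], xyz=[[0.0004,0.0055,0],[0.0016,0.0108,0],[0.0036,0.0159,0],[0.0062,0.0207,0]], jaw=[0.9,0.9,0.9,0.9])

```text
clock: 40.55
eef_pos: [0.5422, 0.0672, 0.1182]
ee_rot: [-0.201, 0.976, 0.027, 0.081]
force: [1.7, 1.5, 0.1]
grip_width: 0.007
gripper_force: 24.1
```

arm_command(dr=[[0,0,-0.073],[0,0,-0.146],[0,0,-0.219],[0,0,-0.2925]], xyz=[[0.0004,0.0055,0],[0.0016,0.0108,0],[0.0036,0.0159,0],[0.0062,0.0207,0]], jaw=[0.9,0.9,0.9,0.9])

```text
clock: 40.95
eef_pos: [0.5453, 0.0597, 0.1154]
ee_rot: [-0.169, 0.927, 0.307, 0.136]
force: [-0.8, 1.0, 1.5]
grip_width: 0.007
gripper_force: 24.1
```

arm_command(dr=[[0,0,-0.073],[0,0,-0.146],[0,0,-0.219],[0,0,-0.2925],[0,0,-0.2925]], xyz=[[0.0004,0.0055,0],[0.0016,0.0108,0],[0.0036,0.0159,0],[0.0062,0.0207,0],[0.0062,0.0207,0]], jaw=[0.9,0.9,0.9,0.9,0.9])

```text
clock: 41.45
eef_pos: [0.5523, 0.0547, 0.1143]
ee_rot: [-0.124, 0.8, 0.559, 0.178]
force: [-2.1, 0.9, 3.1]
grip_width: 0.0073
gripper_force: 24.4
```

```bash
python3 - <<'E'
from h import *
s=manip.observe();p,r=tool();print(s['clock'],((p-F[:3])@Rf(F[3])).round(4),(r.as_matrix().T@s['force']).round(1),s['grip_width'],'toolx in frame',(Rf(F[3]).T@r.as_matrix()[:,0]).round(3))
E
```

```text
41.45 [ 0.0436 -0.0002  0.0109] [ 1.4 -2.2 -2.7] 0.007273892400839357 toolx in frame [1.    0.002 0.001]
```

arm_command(dr=[[0,0,0],[0,0,0],[0,0,0],[0,0,0],[0,0,0]], xyz=[[0,0,0],[0,0,0],[0,0,-0.05],[0,0,-0.12],[0,0,-0.2]], jaw=[0.3,0.3,0.3,0.3,0.3])

```text
clock: 41.95
eef_pos: [0.5399, 0.0228, 0.1866]
ee_rot: [-0.124, 0.801, 0.558, 0.177]
force: [0.1, 1.0, 0.1]
grip_width: 0.0297
gripper_force: 0.0
```

arm_command(dr=[[0,0,0],[0,0,0],[0,0,0]], xyz=[[-0.12,0,-0.05],[-0.12,0,-0.05],[-0.12,0,-0.05]], jaw=[0.3,0.3,0.3])

```text
clock: 42.25
eef_pos: [0.5224, -0.0269, 0.1842]
ee_rot: [-0.124, 0.802, 0.557, 0.178]
force: [0.2, 1.0, 0.1]
grip_width: 0.03
gripper_force: 0.0
```

```bash
python3 - <<'E'
from h import *
c=cap('wrist','w22.png');s=manip.observe();print(s['clock'],s['force'].round(1),s['grip_width'])
im=rectify(c,.018,w=.2,hh=.12).astype(int);H,W=im.shape[:2]
g=((im.max(2)-im.min(2)<25)&(im.max(2)>70)).astype(np.uint8)
n,l,st,ce=cv2.connectedComponentsWithStats(g)
for i in range(1,n):
    if st[i,4]>300:
        ys,xs=np.nonzero(l==i);x=(H/2-ys)/3;y=(W/2-xs)/3;m=np.cov(x,y);w,v=np.linalg.eigh(m);print(st[i,4],'c',x.mean().round(1),y.mean().round(1),'axis',v[:,1].round(2),np.sqrt(w).round(1))
im=rectify(c,0).astype(int);H,W=im.shape[:2]
for o in(-20,20): print('x',[(80-i/3,*map(int,v)) for i,v in enumerate(im[:,W//2-3*o-6:W//2-3*o+6].mean(1)) if i%4==0 and 40<abs(80-i/3)<49])
E
```

```text
42.3 [-0.3  0.5  0. ] 0.029958190143096055
3710 c 47.7 0.5 axis [-0.12  0.99] [8.  8.1]
3499 c 3.2 1.5 axis [0.01 1.  ] [3.7 9.8]
3050 c -40.7 0.0 axis [-1.   -0.01] [3.2 8.8]
3299 c -57.4 38.3 axis [-0.97  0.25] [ 2.9 11.3]
3277 c -57.7 -38.0 axis [-0.97 -0.25] [ 2.9 11.2]
9926 c -71.8 0.2 axis [-0.02  1.  ] [ 7.1 15.1]
x [(48.0, 17, 30, 59), (46.666666666666664, 16, 25, 40), (45.333333333333336, 87, 100, 102), (44.0, 33, 43, 52), (42.666666666666664, 36, 72, 121), (41.333333333333336, 35, 70, 119), (-41.33333333333333, 35, 72, 122), (-42.66666666666667, 36, 73, 123), (-44.0, 33, 67, 113), (-45.33333333333333, 20, 37, 69), (-46.66666666666667, 20, 34, 64), (-48.0, 20, 34, 65)]
x [(48.0, 16, 30, 57), (46.666666666666664, 11, 21, 39), (45.333333333333336, 92, 104, 107), (44.0, 34, 45, 56), (42.666666666666664, 34, 69, 117), (41.333333333333336, 37, 75, 125), (-41.33333333333333, 33, 67, 114), (-42.66666666666667, 34, 68, 115), (-44.0, 35, 70, 118), (-45.33333333333333, 20, 37, 67), (-46.66666666666667, 20, 36, 67), (-48.0, 20, 35, 67)]
```

Both buttons are square across, the backing is flush, and the arm is clear. Handing in.

```bash
python3 -c "
from cell import manip
print(manip.finish_job())"
```

```text
the job is handed in; nothing more can be done
None
```

I handed the job in at 42 s of the 72 s allowed: spacer, drawing and backing are in, the backing pressed flush with the hanger plate outwards, and both turn-buttons are square across it. The hand-in gave no verdict, and the last checks were by camera measurement and touch, with no picture viewed after the buttons were turned.

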